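# Fish a dropped spacer ring out of a roller-bed gap with a hook rod

### The arm

A 6-joint arm with a two-finger parallel gripper is mounted at the origin on the work surface. World frame = base frame: x ahead of the robot, y to its left, z up, the work surface at z = 0. Lengths are in m, angles in rad, forces in N, time in s.
With the tool pointing down it reaches from about 0.425 to 1.125 m from the base axis. Payload 14.9 kg.
Tool frame: the origin (TCP) lies on the centre line of the jaws, within the pads' length; the fingertips stand 11 mm ahead of it and the grasp point (between the pads) lies 8 mm behind it (manip.tips_ahead is the z of the fingertips in the tool frame, in m); z points along the fingers, y is the direction in which the jaws open and shut (so a half turn about z gives the same grasp; the last joint's range is limited). The gripper opens to 91 mm and grips with 3 to 60 N. Pads are 32 mm wide; open, the fingers measure 118 mm over their backs; the gripper's body (76 mm by 178 mm) begins 60 mm behind the grasp point.
Start: joints at [1.117, 0.379, 1.734, -0, 1.028, -0.033], TCP at [0.286, 0.639, 0.186] pointing down, gripper open.
Joint ranges: [-2.77, 2.77], [-0.74, 2.19], [0, 2.66], [-1.06, 4.2], [0.31, 2.87], [-3.08, 3.08]. Speed limits (rad/s): [1.89, 1.89, 2.39, 3.14, 3.14, 3.14].

### API

Orientations are given as a unit quaternion [x, y, z, w].
In Python, from workcell import observe, read_camera, order, models, manip gives the robot as it stands. The module is installed in compiled form; this text tells all that it offers.
- The arm moves only by the tool apply_moves, never from a script. Its argument "increments" is a list of rows, each an object with "twist": the turn, a rotation vector about the tool's x, y, z in rad, a list of three; "offset": the shift along the tool's x, y, z in mm, a list of three; "claw": the opening, from -1 (shut) to 1 (fully open), so that 0 is half open. A call has 1 to 20 rows; each row shifts and turns the pose as measured when the row begins, along the tool's axes as they then stand; what a row does not reach is not made up. A row lasts 1/8 s, in which the tool goes at most 62.5 mm and 10.7 degrees, less where a joint would pass 70% of its speed; a pose out of reach is approached as far as the arm can. A call with a gripper value outside its range is refused whole. The fingers move at their own pace and stop on an object; "grip_force" is the grip in N (left out, the last holds). Time passes only in rows, so rows that do not move let the fingers close. It gives the time, the measured TCP pose, the force and the opening at its end, in the units of the state.
- observe(): the state, without advancing time (a new reading comes with each control period).
- read_camera(name): name is "side" or "top" or "wrist"; returns a dict with "color" (384x512x3 uint8, red, green, blue), "range_z" (384x512 float32, m along the optical axis (not along the pixel's ray), 0 where there is no reading), "mtx" (3x3 intrinsics, pixels), "world_from_camera" (4x4, takes a point from camera to world coordinates). Camera axes: x right, y up, looking along -z (the intrinsics and any distortion apply to the point x, -y, -z); pixel columns grow to the right and rows downward; lengths in m; the calibration is good to about 2 mm. The wrist camera is an equidistant fisheye: a pixel r from the principal point sees the ray r / f radians off the axis. A picture is of the moment at which its call begins.
- order.close_job(): hands the job in, once; it reports no verdict.
Trained networks look in a picture, given as the dict that the camera call returned (one of the last four; its "shot" number tells which), for a name from the list of things; names that differ only in an ending like _2 or _b are one class to them, and where a whole thing is asked for, a point or a joint stands for the part that bears it (a point fixed in the world has none). Each returns a list of dicts, best first, with "conf" (0 to 1); they miss things now and then, are a little off and sometimes report something else, mostly with a low value. They report only what shows in the picture. A call takes as long as a camera call.
- models.regions_of(picture, label): "pixels" (384x512 bool, what is visible of it) and "extent" ([left, top, right, bottom] in pixels, round what is visible of it).
The state is a dict: "t": time; "joint_pos": joint angles; "qvel": joint speeds; "effort": joint torques, N m; "ee_pos": TCP position; "tcp_rot": TCP orientation; "ft_force": force on the tool from outside, world axes, zero at the start; "torque": the same for the moment, N m; "opening": finger opening in m.
Only numpy, scipy, OpenCV 4.12 (cv2) and the standard library are available. Lean on these libraries where they do the work, as an engineer would, in place of code of your own. Each camera call takes 0.05 s, during which the arm holds its last target.

### The job

A spacer ring has dropped to the far end of the narrow gap under the roller guard. Take the bent hook rod off its bracket, hook the ring by its hole with the nib, feeling for it, and draw it along the plate until all of it lies flat in the open in front of the gap, then hang the rod back in the bracket's slot and let go. Work gently with the rod (not above about 10 N on the ring or the guard), do not touch the ring with the fingers, and leave everything else on the bed where it is.

Things in the scene. Friction and masses are not known exactly. Their poses are not given: they have to be found in the camera images.
- guard: Roller guard, fixed: white cheeks on a dark steel base plate. Origin on the bed under the middle of the gap's mouth; x points into the gap (roughly away from the robot), z up. Plate 6 mm thick, 100 wide, from x = -130 (open landing) to 120. Cheeks 14 mm thick, inner faces at y = -36 and 36, x = 0 to 120, tops 78 above the bed.
- gap_back (a point): Middle of the front face of the sill that closes the gap at the back, at plate level (guard x = 106, 6 mm above the bed), axes as the guard's. The sill is 26 mm tall above the plate. Three round bars, 12 mm thick, cross over the gap at guard x = 40, 72 and 112, undersides 58 mm above the bed.
- ring_mid (a point): Centre, half-way up, of the dropped steel spacer ring: outside diameter 34 mm, hole 12 mm, 6 mm thick, about 50 g. It lies flat on the guard's plate at the back of the gap, its rim 2 to 6 mm off the sill, up to 12 mm to either side of the gap's middle line.
- rod_grip (a point): Centre of the black grip (24 x 24 mm, 58 tall, upright) of the loose hook rod, 190 g; x = the way its arm points, z up. Below: a collar 36 x 36 x 5 mm (underside 36 mm below this point), a round shank 7 mm thick, its end 108 mm below; from there a level arm along +x, its middle 110 mm below this point, with a nib at its end pointing down.
- rod: The hook rod, origin 134 mm below the grip's centre on the shank's axis. All its bar is 7 mm thick, the nib round-ended. Reach and drop are clamped differently each time and NOT measured: nib axis 80 to 106 mm ahead of the shank's axis (straight ahead, along x), nib end from 8 mm above to 8 mm below this origin. Find them by feel. The bar springs 1 mm per 8 N.
- bracket_slot (a point): Rod's bracket, fixed: steel plate 50 (x) by 112 mm (y), 8 thick, top 110 mm above the bed, on two legs 100 mm apart. Point: plate top, in a slot 14 mm wide along x, open at the -x edge (25 mm off, robot's side), closed 13 mm behind. The rod hangs here (within 3 mm) by its collar, arm along +x below. Lift it 5 to 25 mm and draw it 142 mm along -x before lifting more: its arm is under the plate.
- roller: bystander: grey plastic roller, 48 mm across, 36 tall, standing between guard and bracket
- bush: bystander: brass bush, 44 mm across, 24 tall
- shim_block: bystander: aluminium block 50 x 35 x 20 mm
- driver: bystander: screwdriver lying at the left
- spanner: bystander: spanner lying at the right
- oil: bystander: white bottle, 48 mm across, 120 tall, at the far left
- parts_bin: bystander: grey open bin 120 x 90 x 45 mm, at the far right
- ring: the spacer ring, origin at the centre of its underside

How it is judged:
By the outcome, as a careful person would: the job done as asked, in the order asked, and still so for the second after the job is handed in, with the robot touching nothing.
It also fails if it takes over 72 s, if anything falls off the work surface, if the arm or the gripper's body presses on something with over 40 N, if the wrist force passes 120 N, or if a joint passes its speed limit or range.

## Working session

There is one attempt and no reset: what is moved stays moved. The work goes in short steps, Python scripts to look and compute and a tool call to move; the robot and the scene stay as the last step left them, time stands still between calls to the robot, and variables do not carry over. Pictures are saved under pics/ and viewed, and the job is handed in when it is done.

Besides the shell and the picture viewer there is one more tool, called after "Call:" in YAML: its name, and indented under it one key for each argument. apply_moves: Moves the arm, as the interface text tells. Its arguments: {"type":"object","properties":{"increments":{"type":"array","items":{"type":"object","properties":{"twist":{"type":"array","items":{"type":"number"}},"offset":{"type":"array","items":{"type":"number"}},"claw":{"type":"number"}}}},"grip_force":{"type":"number"}},"required":["increments"]}

```bash
mkdir -p pics; cat > h.py <<'E'
import numpy as np, cv2
from workcell import observe, read_camera, order, models, manip
def save(p,n,s=1): cv2.imwrite('pics/'+n+'.png', cv2.resize(p['color'][:,:,::-1],None,fx=s,fy=s))
def pts(p):
    K=p['mtx'];d=p['range_z'];T=p['world_from_camera']
    v,u=np.mgrid[0:384,0:512]
    X=(u-K[0,2])/K[0,0]*d;Y=(v-K[1,2])/K[1,1]*d
    P=np.stack([X,-Y,-d],-1)
    return P@T[:3,:3].T+T[:3,3]
E
python3 - <<'E'
from h import *
o=observe(); print({k:np.round(v,3) for k,v in o.items()}); print(manip.tips_ahead)
for n in ['top','side','wrist']:
    p=read_camera(n); save(p,n+'0',1.5); print(n,p['mtx'].tolist(),np.round(p['world_from_camera'],3).tolist(),list(p))
    np.savez('%s0.npz'%n,**{k:p[k] for k in ['color','range_z','mtx','world_from_camera']})
E
```

```text
{'t': np.float64(0.0), 'joint_pos': array([ 1.117,  0.379,  1.735, -0.   ,  1.029, -0.033]), 'qvel': array([ 0.001, -0.001,  0.   , -0.   , -0.001, -0.002]), 'effort': array([ 0.0000e+00, -7.6368e+01, -4.3438e+01,  6.5000e-02,  4.2000e-02,
       -0.0000e+00]), 'ee_pos': array([0.286, 0.639, 0.186]), 'tcp_rot': array([ 0.209,  0.978, -0.001, -0.   ]), 'ft_force': array([ 0.995, -0.468,  0.089]), 'torque': array([-0.025,  0.036, -0.014]), 'opening': np.float64(0.091)}
0.011
top [[443.6257635947206, 0.0, 260.0613664097852], [0.0, 443.6257635947206, 190.50843104036483], [0.0, 0.0, 1.0]] [[-0.002, 0.99, -0.141, 0.402], [-1.0, -0.0, 0.011, -0.006], [0.011, 0.141, 0.99, 1.218], [0.0, 0.0, 0.0, 1.0]] ['color', 'range_z', 'mtx', 'world_from_camera', 'shot']
side [[439.34159016606606, 0.0, 251.64360651243], [0.0, 439.34159016606606, 181.91734835793918], [0.0, 0.0, 1.0]] [[-0.998, 0.027, -0.051, 0.513], [-0.054, -0.736, 0.675, 0.801], [-0.02, 0.676, 0.736, 0.973], [0.0, 0.0, 0.0, 1.0]] ['color', 'range_z', 'mtx', 'world_from_camera', 'shot']
wrist [[297.3186396354542, 0.0, 256.46639481468924], [0.0, 297.3186396354542, 194.33899620069496], [0.0, 0.0, 1.0]] [[0.407, -0.885, -0.224, 0.222], [0.913, 0.394, 0.101, 0.666], [-0.001, -0.246, 0.969, 0.384], [0.0, 0.0, 0.0, 1.0]] ['color', 'range_z', 'mtx', 'world_from_camera', 'shot']
```

View pics/top0.png

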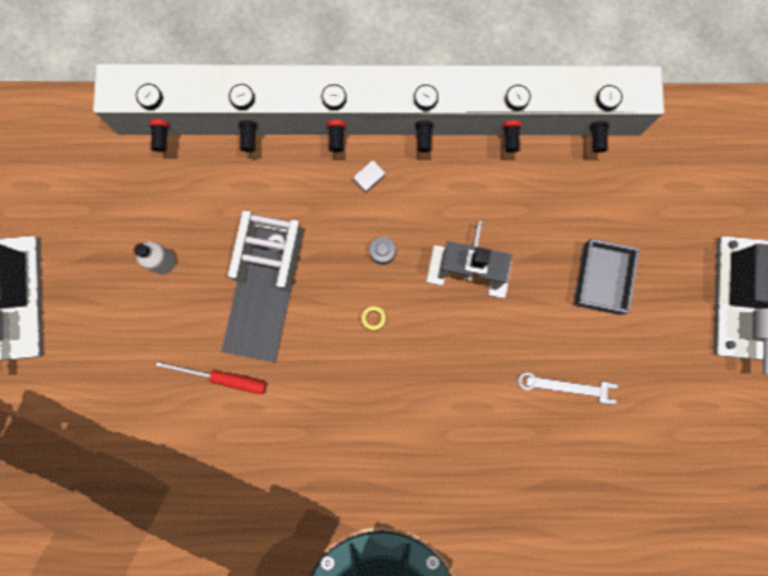

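View pics/side0.png

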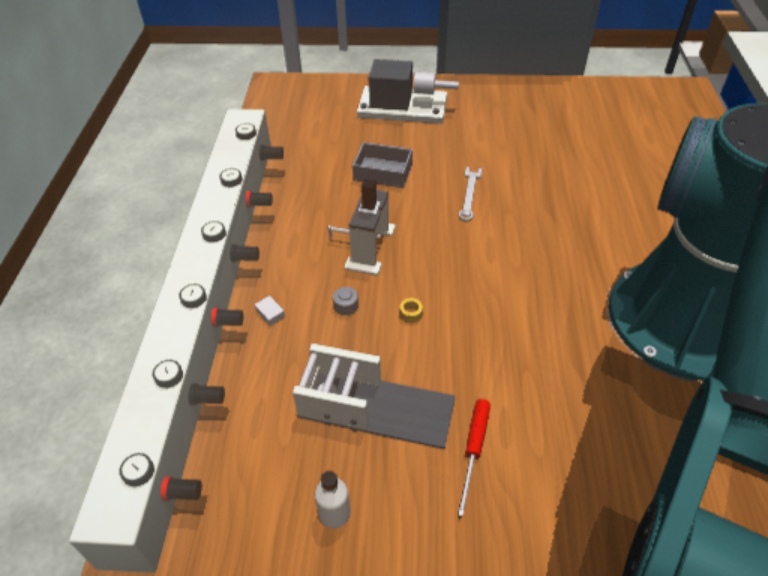

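```bash
python3 - <<'E'
from h import *
for cam in ['top','side']:
    p=read_camera(cam); W=pts(p)
    print(cam,'table z',np.median(W[(p['range_z']>0)&(np.abs(W[...,2])<.02)][:,2]))
    for n in ['guard','rod','rod_grip','bracket_slot','ring','roller','bush']:
        r=models.regions_of(p,n)
        for q in r[:2]:
            m=q['pixels']&(p['range_z']>0); P=W[m]
            if len(P)==0: print(n,q['conf'],q['extent']);continue
            print(n,round(q['conf'],2),q['extent'],m.sum(),'med',np.round(np.median(P,0),4),'min',np.round(P.min(0),3),'max',np.round(P.max(0),3))
E
```

```text
top table z -0.0007586886303828644
guard 0.64 [146.1, 141.8, 202.5, 241.7] 3709 med [0.5788 0.2156 0.0068] min [ 0.439  0.141 -0.007] max [0.718 0.285 0.084]
rod 0.5 [309.9, 145.1, 331.4, 183.2] 283 med [ 0.5988 -0.1652  0.1275] min [ 0.58  -0.197 -0.004] max [ 0.696 -0.148  0.176]
rod_grip 0.67 [313.4, 146.7, 327.4, 180.4] 248 med [ 0.5959 -0.1642  0.142 ] min [ 0.58  -0.184 -0.004] max [ 0.687 -0.148  0.176]
bracket_slot 0.71 [285.8, 164.9, 341.8, 198.3] 1035 med [ 0.5991 -0.1434  0.1071] min [ 0.554 -0.25  -0.007] max [ 0.653 -0.089  0.17 ]
bracket_slot 0.5 [177.2, 157.2, 191.1, 166.5] 46 med [0.6624 0.19   0.0107] min [ 0.642  0.176 -0.   ] max [0.673 0.202 0.017]
roller 0.56 [249.9, 160.2, 267.7, 176.1] 250 med [ 0.6353 -0.0062  0.0297] min [ 0.616 -0.028 -0.005] max [0.662 0.016 0.04 ]
bush 0.56 [239.6, 203.6, 257.9, 224.9] 153 med [0.5164 0.0074 0.022 ] min [ 0.493 -0.012 -0.006] max [0.541 0.029 0.029]
side table z 0.00045629887338194397
guard 0.63 [197.5, 225.0, 302.3, 299.3] 4430 med [0.5841 0.2212 0.0092] min [ 0.437  0.099 -0.005] max [0.711 0.288 0.083]
rod 0.87 [218.2, 
[... 172 characters left out ...]
1561  0.127 ] min [ 0.579 -0.23  -0.003] max [ 0.697 -0.141  0.178]
bracket_slot 0.65 [231.7, 125.1, 262.8, 183.2] 1053 med [ 0.5998 -0.1146  0.0554] min [ 0.554 -0.352 -0.005] max [ 0.654 -0.083  0.116]
ring 0.36 [236.3, 94.0, 271.9, 124.5] 948 med [ 0.5848 -0.4278  0.0229] min [ 0.521 -0.519 -0.004] max [ 0.654 -0.173  0.171]
roller 0.68 [223.4, 193.2, 238.9, 211.0] 272 med [0.6362 0.0069 0.0296] min [ 0.615 -0.033 -0.003] max [0.661 0.021 0.042]
bush 0.54 [265.6, 197.7, 283.8, 215.6] 229 med [0.5121 0.0163 0.0171] min [ 0.489 -0.016 -0.003] max [0.535 0.035 0.029]
bush 0.43 [306.8, 110.9, 321.2, 147.3] 175 med [ 0.3908 -0.3281  0.0072] min [ 0.361 -0.417 -0.003] max [ 0.414 -0.251  0.013]
```

```bash
python3 - <<'E'
from h import *
p=dict(np.load('top0.npz')); 
c=cv2.resize(p['color'][130:250,140:350,::-1],None,fx=3.8,fy=3.8,interpolation=cv2.INTER_CUBIC); cv2.imwrite('pics/topz.png',c)
p=dict(np.load('side0.npz')); 
c=cv2.resize(p['color'][100:310,180:330,::-1],None,fx=2.8,fy=2.8,interpolation=cv2.INTER_CUBIC); cv2.imwrite('pics/sidez.png',c)
E
```

```text
(no output)
```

View pics/topz.png

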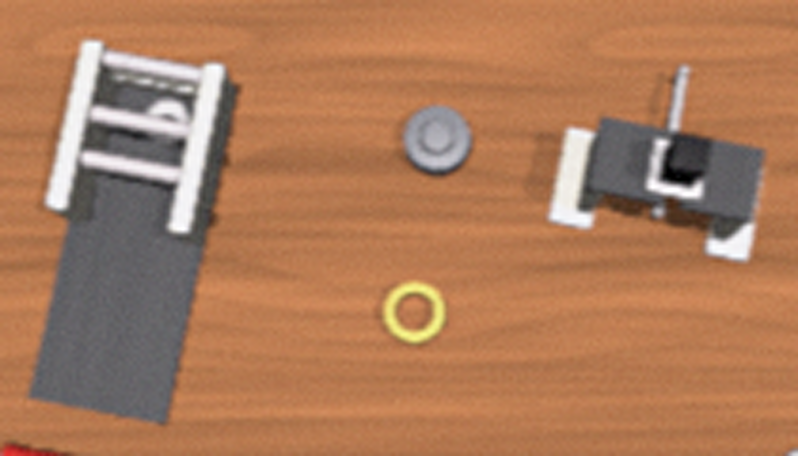

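View pics/sidez.png

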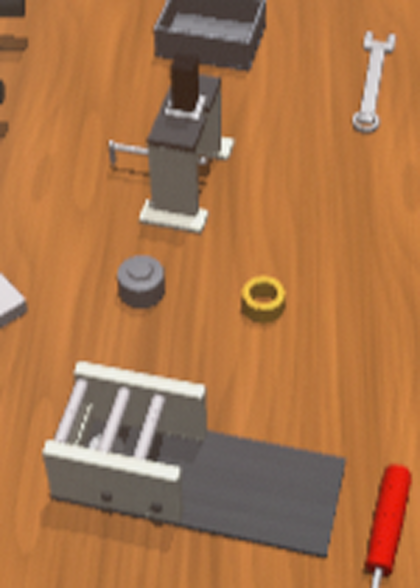

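```bash
python3 - <<'E'
from h import *
def rect(P):
    r=cv2.minAreaRect((P[:,:2]*1000).astype(np.float32)); return np.round(r[0],1),np.round(r[1],1),round(r[2],2)
for cam in ['top','side']:
    p=dict(np.load(cam+'0.npz')); W=pts(p); c=p['color'].astype(int)
    ok=p['range_z']>0
    gray=(c.max(-1)-c.min(-1)<25)
    inb=lambda x0,x1,y0,y1:(W[...,0]>x0)&(W[...,0]<x1)&(W[...,1]>y0)&(W[...,1]<y1)&ok
    g=inb(.42,.74,.09,.31)
    P=W[g&gray&(W[...,2]<.014)&(W[...,2]>.001)&(c.max(-1)<110)&(W[...,0]<.59)]; print(cam,'plate',len(P),rect(P),np.median(P[:,2]))
    m=(g&(W[...,2]>.068)&(W[...,2]<.09)&(c.min(-1)>150)).astype(np.uint8)
    n,l,s,_=cv2.connectedComponentsWithStats(m)
    for i in range(1,n):
        if s[i,4]>30: P=W[l==i]; print(' cheek',s[i,4],rect(P),np.median(P[:,2]))
    b=inb(.5,.72,-.3,-.05)
    P=W[b&(abs(W[...,2]-.11)<.006)&gray&(c.max(-1)<110)]; print(' bracket',len(P),rect(P),np.median(P[:,2]))
    P=W[b&(abs(W[...,2]-.175)<.006)]; print(' griptop',len(P),rect(P),np.median(P,0))
    P=W[b&(abs(W[...,2]-.036)<.012)&(W[...,0]>.63)]; print(' arm',len(P)); 
    if len(P): print(rect(P),np.round(P[np.argsort(P[:,0])][-6:],4).tolist())
E
```

```text
top plate 1680 (array([520.1, 223.2]), array([ 98.9, 148.4]), 78.88) 0.005130720885572093
 cheek 278 (array([635.5, 227.5]), array([ 49. , 118.3]), 77.06) 0.0762566502601989
 cheek 344 (array([629.1, 187. ]), array([ 70.6, 118.3]), 78.46) 0.07561221674267049
 bracket 534 (array([ 602.1, -164.5]), array([108. ,  49.8]), 78.13) 0.1092138148073617
 griptop 92 (array([ 600.9, -165.9]), array([23.8, 23.9]), 81.1) [ 0.60052987 -0.16489107  0.17204537]
 arm 46
(array([ 648.2, -159.5]), array([31.6, 90.5]), 41.46) [[0.6835, -0.183, 0.0414], [0.686, -0.1829, 0.0424], [0.6866, -0.186, 0.0399], [0.687, -0.1808, 0.0383], [0.6872, -0.1798, 0.0257], [0.6891, -0.1831, 0.0413]]
side plate 1982 (array([520.4, 226. ]), array([100.5, 155.5]), 79.29) 0.006203868808776769
 cheek 224 (array([621.8, 161.2]), array([ 14.8, 117.8]), 78.87) 0.07772322867100967
 cheek 441 (array([630.7, 211.3]), array([ 86.3, 117.3]), 78.44) 0.07616338836602099
 bracket 247 (array([ 600.1, -160.7]), array([112.7,  48.2]), 77.57) 0.10991010277603641
 griptop 51 (array([ 599.7, -164.3]), array([27.1, 23.4]), 83.77) [ 0.60034131 -0.16229005  0.17233006]
 arm 48
(array([ 650.7, -156. ]), array([30.9, 89.6]), 39.56) [[0.6856, -0.1788, 0.0453], [0.6857, -0.1758, 0.0397], [0.6862, -0.1801, 0.0398], [0.6864, -0.1776, 0.0337], [0.6866, -0.1752, 0.0274], [0.687, -0.1797, 0.0274]]
```

```bash
cat >> h.py <<'E'
from scipy.spatial.transform import Rotation as Ro, Slerp
import json
def Rd(yawdeg): # tool y along yaw direction, z down
    a=np.radians(yawdeg); y=np.array([np.cos(a),np.sin(a),0]); z=np.array([0,0,-1.]); x=np.cross(y,z)
    return Ro.from_matrix(np.stack([x,y,z],1))
def plan(p1,yaw,n=None,claw=1,step=55):
    o=observe(); p0=o['ee_pos']; R0=Ro.from_quat(o['tcp_rot']); R1=Rd(yaw); p1=np.array(p1)
    d=np.linalg.norm(p1-p0); a=(R0.inv()*R1).magnitude()
    if n is None: n=int(np.ceil(max(d*1000/step,np.degrees(a)/9.5,1)))
    S=Slerp([0,1],Ro.concatenate([R0,R1])); p=p0.copy();R=R0;rows=[]
    for i in range(1,n+1):
        pt=p0+(p1-p0)*i/n; Rt=S(i/n)
        off=np.round(R.inv().apply(pt-p)*1000,1); tw=np.round((R.inv()*Rt).as_rotvec(),3)
        p=p+R.apply(off/1000); R=R*Ro.from_rotvec(tw)
        rows.append(dict(offset=off.tolist(),twist=tw.tolist(),claw=claw))
    print('from',np.round(p0,4),'to',p1,'end err',np.round((p-p1)*1000,2),len(rows)); print(json.dumps(rows))
def st():
    o=observe(); R=Ro.from_quat(o['tcp_rot']).as_matrix()
    print('t',round(float(o['t']),2),'pos',np.round(o['ee_pos']*1000,1),'yaw',np.round(np.degrees(np.arctan2(R[1,1],R[0,1])),2),'z',np.round(R[:,2],4),'F',np.round(o['ft_force'],2),'M',np.round(o['torque'],3),'op',np.round(o['opening']*1000,1)); return o
E
python3 - <<'E'
from h import *
plan([.655,.14,.2],-11.5)
E
```

```text
from [0.286  0.6389 0.1862] to [0.655 0.14  0.2  ] end err [ 0.04 -0.03  0.03] 12
[{"offset": [-45.1, -25.4, -1.1], "twist": [-0.0, -0.0, 0.113], "claw": 1}, {"offset": [-47.6, -20.1, -1.2], "twist": [-0.0, -0.0, 0.112], "claw": 1}, {"offset": [-49.6, -14.7, -1.1], "twist": [-0.0, -0.0, 0.113], "claw": 1}, {"offset": [-50.9, -9.1, -1.2], "twist": [-0.0, -0.0, 0.112], "claw": 1}, {"offset": [-51.6, -3.2, -1.1], "twist": [-0.0, -0.0, 0.113], "claw": 1}, {"offset": [-51.7, 2.6, -1.2], "twist": [-0.0, -0.0, 0.112], "claw": 1}, {"offset": [-51.0, 8.3, -1.1], "twist": [-0.0, -0.0, 0.113], "claw": 1}, {"offset": [-49.8, 14.0, -1.2], "twist": [-0.0, -0.0, 0.112], "claw": 1}, {"offset": [-47.9, 19.5, -1.1], "twist": [-0.0, -0.0, 0.113], "claw": 1}, {"offset": [-45.4, 24.8, -1.2], "twist": [-0.0, -0.0, 0.113], "claw": 1}, {"offset": [-42.3, 29.8, -1.1], "twist": [-0.0, -0.0, 0.112], "claw": 1}, {"offset": [-38.7, 34.3, -1.2], "twist": [-0.0, -0.0, 0.113], "claw": 1}]
```

Call:
apply_moves:
  increments:
    - {"offset": [-45,-25,-1],"twist": [0,0,0.113],"claw": 1}
    - {"offset": [-48,-20,-1],"twist": [0,0,0.113],"claw": 1}
    - {"offset": [-50,-15,-1],"twist": [0,0,0.113],"claw": 1}
    - {"offset": [-51,-9,-1],"twist": [0,0,0.113],"claw": 1}
    - {"offset": [-52,-3,-1],"twist": [0,0,0.113],"claw": 1}
    - {"offset": [-52,3,-1],"twist": [0,0,0.113],"claw": 1}
    - {"offset": [-51,8,-1],"twist": [0,0,0.113],"claw": 1}
    - {"offset": [-50,14,-1],"twist": [0,0,0.113],"claw": 1}
    - {"offset": [-48,20,-1],"twist": [0,0,0.113],"claw": 1}
    - {"offset": [-45,25,-1],"twist": [0,0,0.113],"claw": 1}
    - {"offset": [-42,30,-1],"twist": [0,0,0.113],"claw": 1}
    - {"offset": [-39,34,-1],"twist": [0,0,0.113],"claw": 1}
    - {"offset": [0,0,0],"twist": [0,0,0],"claw": 1}

```text
t: 2.58
ee_pos: [0.6582, 0.1165, 0.2002]
tcp_rot: [0.79, 0.613, 0.002, 0.0]
ft_force: [-1.1, 0.4, -0.3]
opening: 0.0911
```

```bash
python3 - <<'E'
from h import *
st()
p=read_camera('wrist'); save(p,'w1',1.5); np.savez('w1.npz',**{k:p[k] for k in ['color','range_z','mtx','world_from_camera']}); print(np.round(p['world_from_camera'],3).tolist())
for n in ['ring','guard']:
  for q in models.regions_of(p,n)[:2]: print(n,q['conf'],q['extent'],q['pixels'].sum())
E
```

```text
t 2.58 pos [658.2 116.5 200.2] yaw -14.31 z [ 0.0041  0.0024 -1.    ] F [-1.07  0.36 -0.27] M [-0.123  0.117 -0.022] op 91.1
[[0.969, 0.239, 0.057, 0.674], [-0.246, 0.94, 0.236, 0.182], [0.003, -0.243, 0.97, 0.398], [0.0, 0.0, 0.0, 1.0]]
ring 0.73 [56.9, 35.0, 76.4, 164.9] 1314
ring 0.63 [229.2, 104.0, 250.7, 132.6] 439
guard 0.93 [89.8, 65.5, 268.5, 162.6] 13868
```

View pics/w1.png

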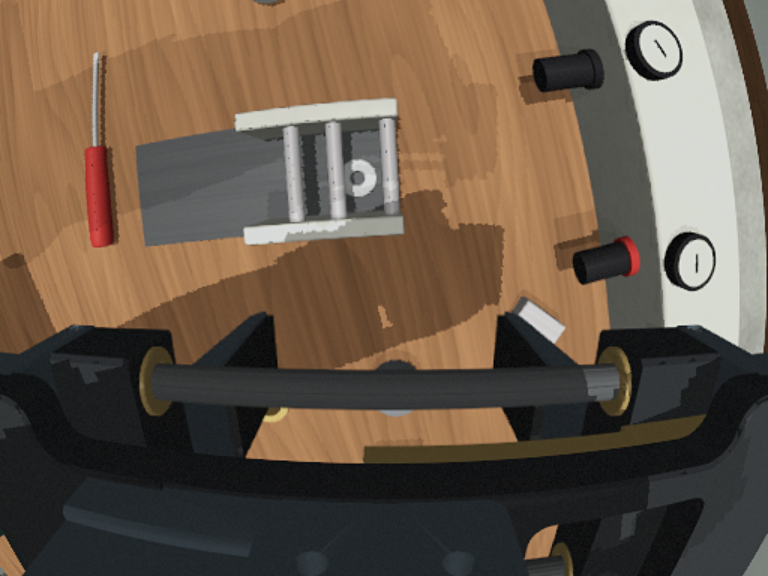

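```bash
cat >> h.py <<'E'
def wray(p,u,v):
    K=p['mtx'];T=p['world_from_camera']
    a=(np.asarray(u,float)-K[0,2])/K[0,0];b=(np.asarray(v,float)-K[1,2])/K[1,1];th=np.hypot(a,b)+1e-12
    s=np.tan(th)/th
    return np.stack([a*s,-b*s,-np.ones_like(a)],-1)@T[:3,:3].T, T[:3,3]
def wpts(p):
    v,u=np.mgrid[0:384,0:512]; r,c=wray(p,u,v); return r*p['range_z'][...,None]+c
def wz(p,u,v,z):
    r,c=wray(p,u,v); return c+r*((z-c[2])/r[...,2])[...,None]
E
python3 - <<'E'
from h import *
p=dict(np.load('w1.npz')); W=wpts(p); c=p['color'].astype(int)
cv2.imwrite('pics/w1z.png',cv2.resize(p['color'][55:175,85:285,::-1],None,fx=4,fy=4,interpolation=cv2.INTER_CUBIC))
def rect(P):
    r=cv2.minAreaRect((P[:,:2]*1000).astype(np.float32)); return np.round(r[0],1),np.round(r[1],1),round(r[2],2)
g=(W[...,0]>.42)&(W[...,0]<.74)&(W[...,1]>.09)&(W[...,1]<.31)&(p['range_z']>0)
m=(g&(abs(W[...,2]-.078)<.006)).astype(np.uint8)
n,l,s,_=cv2.connectedComponentsWithStats(m)
for i in range(1,n):
    if s[i,4]>30: P=W[l==i]; print('cheek',s[i],rect(P),np.median(P[:,2]))
P=W[g&(W[...,2]<.012)&(W[...,2]>.001)&(W[...,0]<.58)&(c.max(-1)-c.min(-1)<30)];print('plate',len(P),rect(P),np.median(P[:,2]))
m=g&(c.min(-1)>140)&(W[...,2]<.02); 
m=cv2.morphologyEx(m.astype(np.uint8),cv2.MORPH_OPEN,np.ones((2,2)))
n,l,s,_=cv2.connectedComponentsWithStats(m)
for i in range(1,n):
    if s[i,4]>40: P=W[l==i]; print('bright low',s[i],np.median(P,0),rect(P))
E
```

```text
cheek [ 156   66  109   22 1360] (array([637.2, 244. ]), array([ 14.7, 119.7]), 79.22) 0.07729729032767488
cheek [ 162  143  108   21 1377] (array([621.5, 159.8]), array([ 14.8, 120. ]), 79.39) 0.07721081466191193
plate 5969 (array([514.4, 224.2]), array([100.3, 146.1]), 79.99) 0.005532410138585797
bright low [235 107  17  25 265] [0.65958064 0.18756899 0.01128364] (array([661.9, 188.2]), array([32.1, 25.9]), 79.21)
```

View pics/w1z.png

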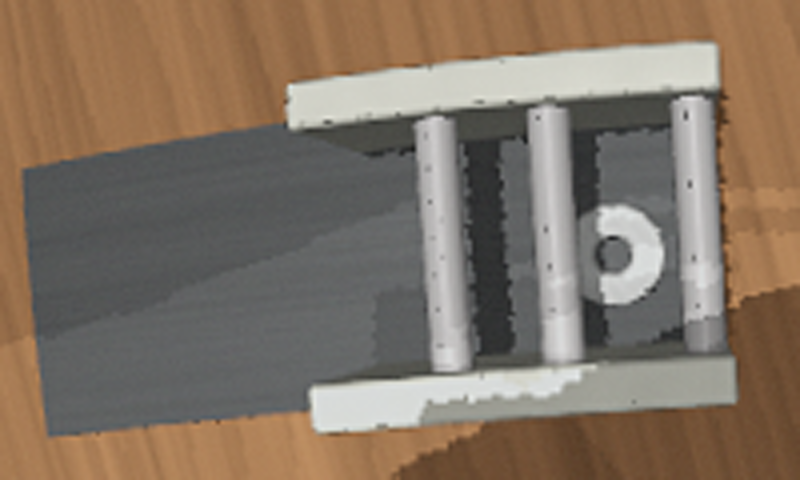

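```bash
cat >> h.py <<'E'
GO=np.array([.5704,.2130]); GY=-10.7
gd=np.array([np.cos(np.radians(GY)),np.sin(np.radians(GY))]); gn=np.array([-gd[1],gd[0]])
def tog(P): q=np.asarray(P)[...,:2]-GO; return np.stack([q@gd,q@gn],-1)*1000
def fromg(x,y): return GO+gd*x/1000+gn*y/1000
E
python3 - <<'E'
from h import *
p=dict(np.load('w1.npz'))
for n,u,v,z in [('centre',613,255,.012),('right',664,255,.012),('top',613,205,.012),('bot',613,305,.012),('hole',614,255,.012)]:
    P=wz(p,85+(u+.5)/4-.5,55+(v+.5)/4-.5,z); print(n,np.round(P*1000,1),np.round(tog(P),1))
W=wpts(p); c=p['color'].astype(int); G=tog(W)
m=(G[...,0]>60)&(G[...,0]<112)&(abs(G[...,1])<33)&(W[...,2]<.018)&(W[...,2]>.0095)&(p['range_z']>0)
g=G[m]; print(len(g),g.min(0),g.max(0))
from scipy.optimize import least_squares
# rim fit: bright pixels hull at far side
b=m&(c.min(-1)>90); h=cv2.convexHull(g.astype(np.float32))[:,0]; print(cv2.minEnclosingCircle(g.astype(np.float32)))
s=(G[...,0]>100)&(abs(G[...,1])<33)&(W[...,2]>.02)&(W[...,2]<.045)
print('sill',s.sum(),G[s].min(0) if s.sum() else '')
# bars check
bb=(abs(G[...,1])<30)&(abs(W[...,2]-.070)<.003); 
x=G[bb][:,0]; print(np.histogram(x,bins=np.arange(20,130,4)))
E
```

```text
centre [652.6 191.   12. ] [84.8 -6.3]
right [668.5 186.9  12. ] [101.2  -7.5]
top [656.6 206.8  12. ] [85.9  9.9]
bot [648.5 175.3  12. ] [ 83.7 -22.6]
hole [652.9 190.9  12. ] [85.2 -6.4]
381 [ 73.79483353 -22.94266835] [100.65275685   8.88705915]
((85.48297119140625, -6.7083306312561035), 16.7532958984375)
sill 421 [291.32736314 -32.94822529]
(array([  0,   0,   0,  22, 171, 194,  48,   0,   0,   0,   0,  20, 187,
       191,  46,   0,   0,   0,   0,   0,   0,  31, 192, 194,  45,   0,
         0]), array([ 20,  24,  28,  32,  36,  40,  44,  48,  52,  56,  60,  64,  68,
        72,  76,  80,  84,  88,  92,  96, 100, 104, 108, 112, 116, 120,
       124, 128]))
```

```bash
python3 - <<'E'
from h import *
plan([.64,-.21,.24],-12,7)
E
```

```text
from [0.6562 0.1195 0.2   ] to [ 0.64 -0.21  0.24] end err [-0.01  0.05 -0.01] 7
[{"offset": [-46.2, 9.2, -5.9], "twist": [0.0, -0.0, -0.005], "claw": 1}, {"offset": [-46.3, 8.9, -5.8], "twist": [0.001, -0.001, -0.005], "claw": 1}, {"offset": [-46.3, 8.7, -5.8], "twist": [0.0, -0.0, -0.005], "claw": 1}, {"offset": [-46.3, 8.4, -5.8], "twist": [0.0, -0.001, -0.005], "claw": 1}, {"offset": [-46.4, 8.3, -5.8], "twist": [0.001, -0.0, -0.005], "claw": 1}, {"offset": [-46.5, 8.0, -5.8], "twist": [0.0, -0.001, -0.005], "claw": 1}, {"offset": [-46.4, 7.7, -5.7], "twist": [0.0, -0.0, -0.005], "claw": 1}]
```

Call:
apply_moves:
  increments:
    - {"offset": [-46,9,-6],"twist": [0,0,-0.005],"claw": 1}
    - {"offset": [-46,9,-6],"twist": [0,0,-0.005],"claw": 1}
    - {"offset": [-46,9,-6],"twist": [0,0,-0.005],"claw": 1}
    - {"offset": [-46,8,-6],"twist": [0,0,-0.005],"claw": 1}
    - {"offset": [-46,8,-6],"twist": [0,0,-0.005],"claw": 1}
    - {"offset": [-46,8,-6],"twist": [0,0,-0.005],"claw": 1}
    - {"offset": [-30,5,-6],"twist": [0,0,-0.005],"claw": 1}
    - {"offset": [0,0,0],"twist": [0,0,0],"claw": 1}

```text
t: 3.72
ee_pos: [0.6404, -0.1889, 0.2426]
tcp_rot: [0.77, 0.638, 0.002, -0.0]
ft_force: [-0.8, 1.3, 0.8]
opening: 0.0913
```

```bash
python3 - <<'E'
from h import *
st()
p=read_camera('wrist'); save(p,'w2',1.5); np.savez('w2.npz',**{k:p[k] for k in ['color','range_z','mtx','world_from_camera']}); print(np.round(p['world_from_camera'],3).tolist())
cv2.imwrite('pics/w2z.png',cv2.resize(p['color'][60:220,130:330,::-1],None,fx=4,fy=3.7,interpolation=cv2.INTER_CUBIC)) if 0 else cv2.imwrite('pics/w2z.png',cv2.resize(p['color'][50:200,130:330,::-1],None,fx=4,fy=4,interpolation=cv2.INTER_CUBIC))
E
```

```text
t 3.73 pos [ 640.4 -188.9  242.6] yaw -10.77 z [ 0.0027  0.0032 -1.    ] F [-0.79  1.31  0.81] M [-0.061 -0.015  0.085] op 91.3
[[0.983, 0.18, 0.044, 0.652], [-0.186, 0.953, 0.239, -0.123], [0.001, -0.243, 0.97, 0.441], [0.0, 0.0, 0.0, 1.0]]
```

View pics/w2.png

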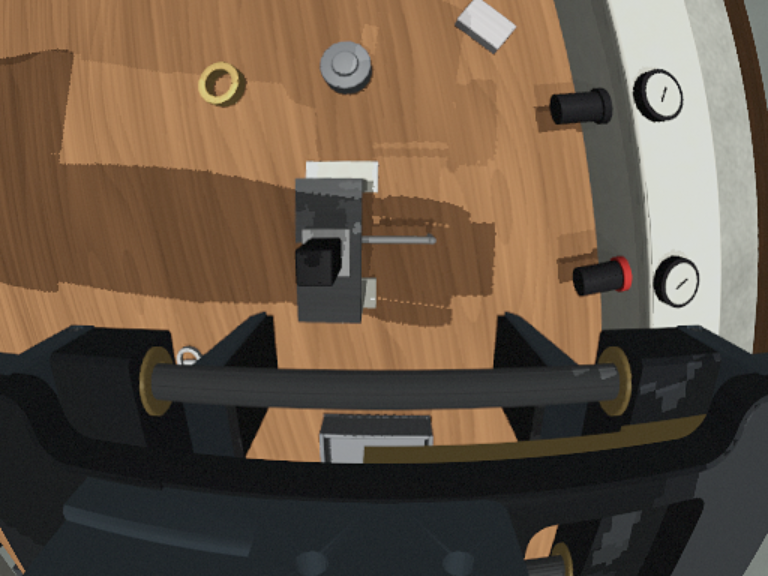

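View pics/w2z.png

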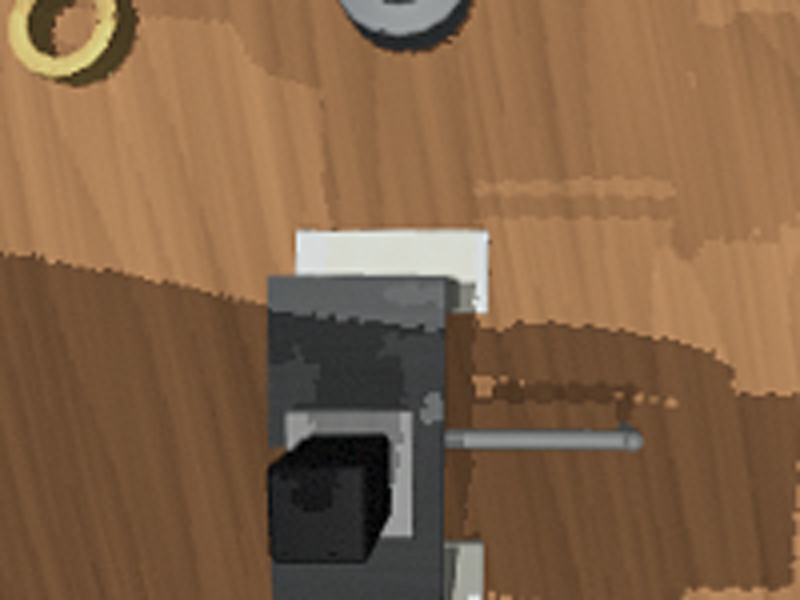

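```bash
python3 - <<'E'
from h import *
p=dict(np.load('w2.npz')); W=wpts(p); c=p['color'].astype(int)
def rect(P):
    r=cv2.minAreaRect((P[:,:2]*1000).astype(np.float32)); return np.round(r[0],1),np.round(r[1],1),round(r[2],2)
b=(W[...,0]>.5)&(W[...,0]<.75)&(W[...,1]>-.32)&(W[...,1]<-.06)&(p['range_z']>0)
P=W[b&(abs(W[...,2]-.11)<.0045)];print('plate',len(P),rect(P),np.median(P[:,2]))
P=W[b&(abs(W[...,2]-.175)<.005)];print('griptop',len(P),rect(P),np.median(P,0))
P=W[b&(abs(W[...,2]-.115)<.004)&(c.min(-1)>120)];print('collar',len(P),rect(P),np.median(P,0))
for n,u,v,z in [('tip',643,440,.036),('armstart',446,439,.036),('cTL',286,410,.115),('cTR',412,410,.115),('cBR',412,537,.115)]:
    P=wz(p,130+(u+.5)/4-.5,50+(v+.5)/4-.5,z); print(n,np.round(P*1000,1))
a=b&(W[...,0]>.63)&(W[...,2]>.01)&(W[...,2]<.05)
P=W[a]; P=P[np.argsort(P[:,0])]; print(len(P),np.round(np.median(P,0),4), np.round(P[-12:],4).tolist())
E
```

```text
plate 3162 (array([ 600.1, -166.1]), array([113.1,  50. ]), 78.82) 0.10954457776810256
griptop 629 (array([ 599.4, -165.4]), array([23.8, 23.1]), 78.35) [ 0.59980517 -0.16516225  0.17227303]
collar 175 (array([ 599.6, -165.5]), array([33.9, 34.2]), 78.41) [ 0.6121002  -0.16706915  0.11429293]
tip [ 688.8 -183.    36. ]
armstart [ 622.3 -170.3   36. ]
cTL [ 586.  -144.4  115. ]
cTR [ 620.5 -151.3  115. ]
cBR [ 613.3 -186.4  115. ]
252 [ 0.66   -0.1767  0.0383] [[0.6859, -0.1787, 0.0252], [0.686, -0.1853, 0.04], [0.6861, -0.1788, 0.0365], [0.6861, -0.1837, 0.0414], [0.6863, -0.1823, 0.0417], [0.6867, -0.1812, 0.0402], [0.6869, -0.1799, 0.04], [0.6875, -0.1839, 0.0418], [0.6878, -0.1797, 0.0195], [0.6878, -0.1828, 0.0402], [0.6879, -0.1813, 0.0414], [0.6881, -0.18, 0.0295]]
```

```bash
python3 - <<'E'
from h import *
st();plan([.5995,-.1653,.235],-11.4,2)
E
```

```text
t 3.77 pos [ 640.2 -187.9  242.3] yaw -10.74 z [ 0.0022  0.0036 -1.    ] F [ 0.16  1.04 -0.3 ] M [-0.083  0.071 -0.024] op 91.1
from [ 0.6402 -0.1879  0.2423] to [ 0.5995 -0.1653  0.235 ] end err [-0.02 -0.05 -0.  ] 2
[{"offset": [7.3, -22.1, 3.6], "twist": [0.001, -0.002, 0.006], "claw": 1}, {"offset": [7.1, -22.2, 3.7], "twist": [0.0, -0.002, 0.005], "claw": 1}]
```

Call:
apply_moves:
  increments:
    - {"offset": [7,-22,4],"twist": [0.001,-0.002,0.006],"claw": 1}
    - {"offset": [7,-22,4],"twist": [0.001,-0.002,0.005],"claw": 1}
    - {"offset": [0,0,0],"twist": [0,0,0],"claw": 1}

```text
t: 4.15
ee_pos: [0.5985, -0.1601, 0.2332]
tcp_rot: [0.772, 0.636, -0.0, -0.001]
ft_force: [0.5, -0.7, -0.3]
opening: 0.0913
```

```bash
python3 - <<'E'
from h import *
st();plan([.5995,-.1653,.14],-11.4,4)
E
```

```text
t 4.15 pos [ 598.5 -160.1  233.2] yaw -11.09 z [-1.8e-03  9.0e-04 -1.0e+00] F [ 0.5  -0.67 -0.28] M [-0.091  0.054 -0.01 ] op 91.3
from [ 0.5985 -0.1601  0.2332] to [ 0.5995 -0.1653  0.14  ] end err [-0.04 -0.02  0.05] 4
[{"offset": [-1.2, 0.5, 23.3], "twist": [-0.0, -0.0, 0.001], "claw": 1}, {"offset": [-1.3, 0.6, 23.3], "twist": [-0.001, -0.0, 0.002], "claw": 1}, {"offset": [-1.2, 0.5, 23.3], "twist": [-0.0, -0.0, 0.001], "claw": 1}, {"offset": [-1.3, 0.5, 23.2], "twist": [-0.001, -0.001, 0.001], "claw": 1}]
```

Call:
apply_moves:
  increments:
    - {"offset": [-1.2,0.5,23],"twist": [0,0,0.001],"claw": 1}
    - {"offset": [-1.2,0.5,23],"twist": [-0.001,0,0.002],"claw": 1}
    - {"offset": [-1.2,0.5,23],"twist": [0,0,0.001],"claw": 1}
    - {"offset": [-1.2,0.5,20],"twist": [-0.001,0,0.001],"claw": 1}
    - {"offset": [0,0,0],"twist": [0,0,0],"claw": 1}
    - {"offset": [0,0,0],"twist": [0,0,0],"claw": 1}

```text
t: 4.9
ee_pos: [0.6041, -0.1614, 0.1432]
tcp_rot: [0.771, 0.636, 0.002, 0.001]
ft_force: [-0.5, 0.8, -0.1]
opening: 0.0913
```

```bash
python3 - <<'E'
from h import *
st()
p=read_camera('wrist'); save(p,'w3',1.5)
plan([.5995,-.1653,.14],-11.4,1)
E
```

```text
t 4.9 pos [ 604.1 -161.4  143.2] yaw -10.98 z [ 4.1e-03 -1.0e-04 -1.0e+00] F [-0.53  0.78 -0.13] M [-0.058  0.074  0.028] op 91.3
from [ 0.6041 -0.1614  0.1433] to [ 0.5995 -0.1653  0.14  ] end err [ 0.04 -0.03 -0.05] 1
[{"offset": [-4.7, -3.7, 3.3], "twist": [0.004, -0.001, 0.007], "claw": 1}]
```

View pics/w3.png

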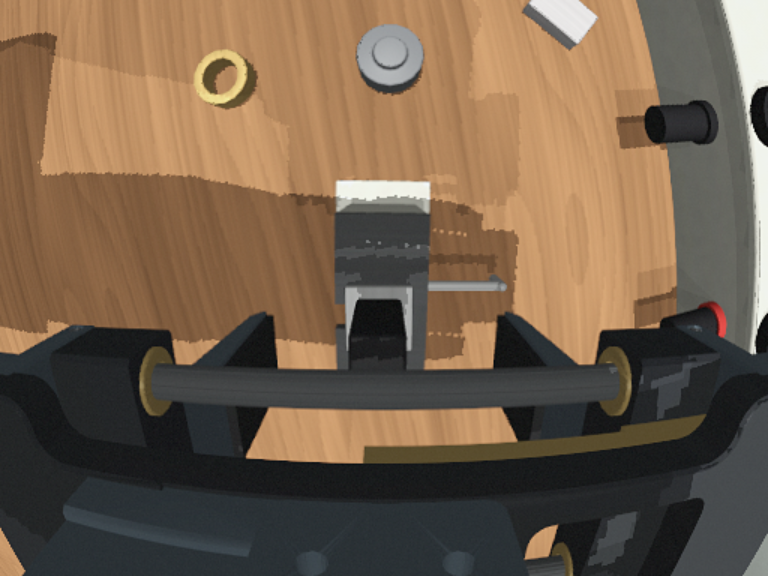

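Call:
apply_moves:
  increments:
    - {"offset": [-4.5,-3.7,3.3],"twist": [0.004,-0.001,0.007],"claw": 1}
    - {"offset": [0,0,0],"twist": [0,0,0],"claw": 1}

```text
t: 5.2
ee_pos: [0.5999, -0.1656, 0.141]
tcp_rot: [0.774, 0.633, 0.0, 0.001]
ft_force: [-0.6, -0.3, -0.2]
opening: 0.0915
```

```bash
python3 - <<'E'
from h import *
st()
plan([.5995,-.1653,.14],-11.4,1)
E
```

```text
t 5.2 pos [ 599.9 -165.6  141. ] yaw -11.4 z [ 1.4e-03 -9.0e-04 -1.0e+00] F [-0.61 -0.34 -0.22] M [-0.03   0.077  0.01 ] op 91.5
from [ 0.5999 -0.1656  0.141 ] to [ 0.5995 -0.1653  0.14  ] end err [-0.04  0.    0.  ] 1
[{"offset": [0.2, -0.5, 1.0], "twist": [0.002, 0.001, -0.0], "claw": 1}]
```

Good; close on the grip.

Call:
apply_moves:
  increments:
    - {"offset": [0,0,0],"twist": [0,0,0],"claw": 0}
    - {"offset": [0,0,0],"twist": [0,0,0],"claw": -0.3}
    - {"offset": [0,0,0],"twist": [0,0,0],"claw": -1}
    - {"offset": [0,0,0],"twist": [0,0,0],"claw": -1}
    - {"offset": [0,0,0],"twist": [0,0,0],"claw": -1}
    - {"offset": [0,0,0],"twist": [0,0,0],"claw": -1}
    - {"offset": [0,0,0],"twist": [0,0,0],"claw": -1}
    - {"offset": [0,0,0],"twist": [0,0,0],"claw": -1}
  grip_force: 45

```text
t: 6.2
ee_pos: [0.6001, -0.1657, 0.1415]
tcp_rot: [0.774, 0.633, 0.0, 0.001]
ft_force: [0.5, -0.3, 0.6]
opening: 0.0227
```

```bash
python3 - <<'E'
from h import *
st()
E
```

```text
t 6.2 pos [ 600.1 -165.7  141.5] yaw -11.41 z [ 0.002  -0.0011 -1.    ] F [ 0.46 -0.28  0.62] M [-0.039  0.137 -0.016] op 22.7
```

Call:
apply_moves:
  increments:
    - {"offset": [0,0,-7],"twist": [0,0,0],"claw": -1}
    - {"offset": [0,0,-7],"twist": [0,0,0],"claw": -1}
    - {"offset": [0,0,0],"twist": [0,0,0],"claw": -1}

```text
t: 6.58
ee_pos: [0.5999, -0.1656, 0.1565]
tcp_rot: [0.774, 0.633, 0.0, 0.001]
ft_force: [0.4, -0.0, -2.1]
opening: 0.0229
```

```bash
python3 - <<'E'
from h import *
o=st()
d=np.array([np.cos(np.radians(-11.3)),np.sin(np.radians(-11.3))])
t=np.array([.6,-.1655])-d*.15
print(t); plan([t[0],t[1],.1545],-11.3,5,claw=-1)
E
```

```text
t 6.58 pos [ 599.9 -165.6  156.5] yaw -11.41 z [ 0.0018 -0.001  -1.    ] F [ 0.4  -0.03 -2.09] M [-0.126  0.069 -0.013] op 22.9
[ 0.4529078  -0.13610808]
from [ 0.5999 -0.1656  0.1565] to [ 0.4529078  -0.13610808  0.1545    ] end err [-0.04  0.03  0.01] 5
[{"offset": [-0.0, -30.0, 0.3], "twist": [0.0, 0.0, -0.0], "claw": -1}, {"offset": [-0.1, -30.0, 0.4], "twist": [0.001, 0.0, -0.001], "claw": -1}, {"offset": [0.0, -30.0, 0.3], "twist": [0.0, 0.0, -0.0], "claw": -1}, {"offset": [0.0, -30.0, 0.4], "twist": [0.001, 0.0, -0.001], "claw": -1}, {"offset": [0.1, -30.0, 0.4], "twist": [-0.0, 0.001, 0.0], "claw": -1}]
```

Call:
apply_moves:
  increments:
    - {"offset": [0,-25,0],"twist": [0,0,0],"claw": -1}
    - {"offset": [0,-25,0],"twist": [0,0,0],"claw": -1}
    - {"offset": [0,0,0],"twist": [0,0,0],"claw": -1}

```text
t: 6.95
ee_pos: [0.5497, -0.1555, 0.1564]
tcp_rot: [0.774, 0.633, 0.0, 0.001]
ft_force: [0.4, -0.9, -2.4]
opening: 0.023
```

```bash
python3 - <<'E'
from h import *
o=st()
plan([.4529,-.1361,.1545],-11.3,4,claw=-1)
E
```

```text
t 6.95 pos [ 549.7 -155.5  156.4] yaw -11.41 z [ 0.002 -0.001 -1.   ] F [ 0.41 -0.88 -2.39] M [-0.134  0.093 -0.011] op 23.0
from [ 0.5497 -0.1555  0.1564] to [ 0.4529 -0.1361  0.1545] end err [-0.05 -0.01 -0.04] 4
[{"offset": [-0.0, -24.7, 0.4], "twist": [0.001, 0.0, -0.0], "claw": -1}, {"offset": [-0.1, -24.7, 0.5], "twist": [0.0, 0.0, -0.001], "claw": -1}, {"offset": [0.0, -24.7, 0.4], "twist": [0.001, 0.0, -0.0], "claw": -1}, {"offset": [0.0, -24.7, 0.5], "twist": [0.0, 0.001, -0.001], "claw": -1}]
```

Call:
apply_moves:
  increments:
    - {"offset": [0,-25,0],"twist": [0,0,0],"claw": -1}
    - {"offset": [0,-25,0],"twist": [0,0,0],"claw": -1}
    - {"offset": [0,-25,0],"twist": [0,0,0],"claw": -1}
    - {"offset": [0,-25,0],"twist": [0,0,0],"claw": -1}
    - {"offset": [0,0,-20],"twist": [0,0,0],"claw": -1}
    - {"offset": [0,0,-20],"twist": [0,0,0],"claw": -1}
    - {"offset": [0,0,0],"twist": [0,0,0],"claw": -1}

```text
t: 7.82
ee_pos: [0.4531, -0.1363, 0.1982]
tcp_rot: [0.774, 0.633, 0.002, 0.003]
ft_force: [0.6, -0.2, -2.3]
opening: 0.0227
```

```bash
python3 - <<'E'
from h import *
o=st()
for n in ['wrist','side']:
    p=read_camera(n); np.savez(n+'4.npz',**{k:p[k] for k in ['color','range_z','mtx','world_from_camera']})
    if n=='wrist': save(p,'w4',1.5)
    else: cv2.imwrite('pics/s4.png',cv2.resize(p['color'][80:230,200:400,::-1],None,fx=4,fy=4,interpolation=cv2.INTER_CUBIC))
E
```

```text
t 7.83 pos [ 453.1 -136.3  198.2] yaw -11.42 z [ 0.0058 -0.0023 -1.    ] F [ 0.56 -0.19 -2.34] M [-0.022  0.102  0.005] op 22.7
```

View pics/w4.png

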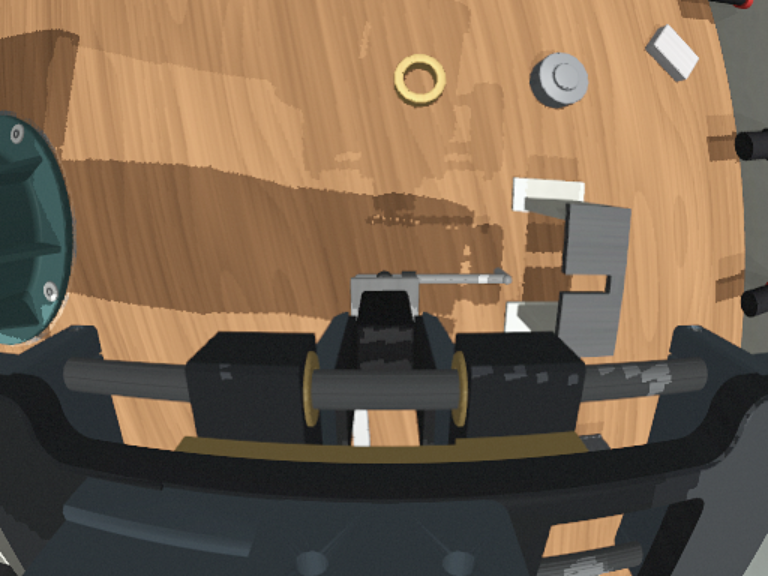

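View pics/s4.png

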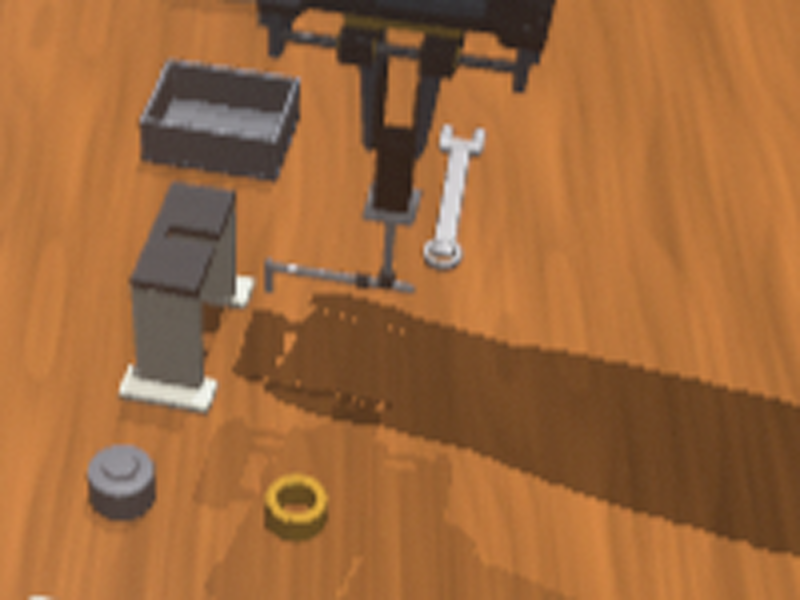

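```bash
python3 - <<'E'
from h import *
a=np.radians(-11.4); d=np.array([np.cos(a),np.sin(a),0]); n=np.array([-d[1],d[0],0]); o=np.array([.4531,-.1363,.2027])
def side(p,u,v):
    K=p['mtx'];T=p['world_from_camera']
    r=T[:3,:3]@np.array([(u-K[0,2])/K[0,0],-(v-K[1,2])/K[1,1],-1]); c=T[:3,3]
    return c+r*(((o-c)@n)/(r@n))
p=dict(np.load('side4.npz'))
for nm,u,v in [('nib end',268,291),('nib top outer',265,261),('nibL',264,280),('nibR',272.5,280),('arm near nib',300,269),('shank end',387,285),('grip bottom',390,205),('shankx',390,240),('collarUnder',390,217)]:
    P=side(p,200+(u+.5)/4-.5,80+(v+.5)/4-.5); print(nm,'along',round((P-o)@d*1000,1),'below grip',round((P-o)[2]*1000,1))
w=dict(np.load('wrist4.npz')); cv2.imwrite('pics/w4z.png',cv2.resize(w['color'][110:260,225:425,::-1],None,fx=4,fy=4,interpolation=cv2.INTER_CUBIC))
W=wpts(w)
b=(W[...,0]>.5)&(W[...,0]<.75)&(W[...,1]>-.32)&(W[...,1]<-.06)&(abs(W[...,2]-.11)<.0045)&(w['range_z']>0)
print(b.sum()); r=cv2.minAreaRect((W[b][:,:2]*1000).astype(np.float32)); print(r,np.median(W[b][:,2]))
E
```

```text
nib end along 86.8 below grip -138.6
nib top outer along 89.3 below grip -108.8
nibL along 90.0 below grip -128.1
nibR along 83.5 below grip -126.7
arm near nib along 62.9 below grip -111.1
shank end along -2.0 below grip -113.1
grip bottom along 0.2 below grip -37.1
shankx along -1.7 below grip -69.4
collarUnder along -0.5 below grip -48.0
3641
((600.3263549804688, -165.85350036621094), (112.10946655273438, 51.85432434082031), 78.38214111328125) 0.10927913656257038
```

View pics/w4z.png

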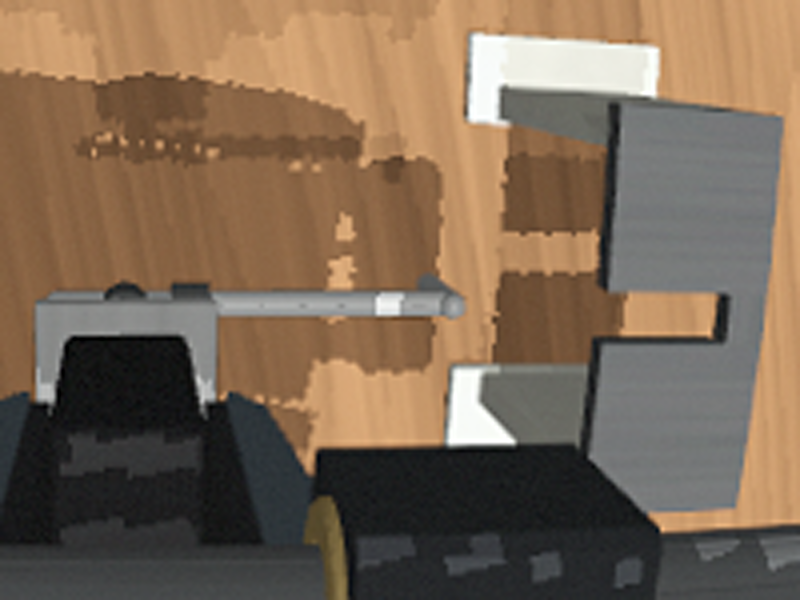

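```bash
python3 - <<'E'
from h import *
a=np.radians(-11.4); d=np.array([np.cos(a),np.sin(a)]); n=np.array([-d[1],d[0]]); o=np.array([.4531,-.1363])
w=dict(np.load('wrist4.npz'))
for u,v in [(464,305),(220,303),(330,304)]:
    P=wz(w,225+(u+.5)/4-.5,110+(v+.5)/4-.5,.0927)[:2]; print((P-o)@d*1000,(P-o)@n*1000)
t=fromg(-107,-6.5); print(t)
plan([.453,-.136,.235],-11.3,1,claw=-1)
plan([t[0],t[1],.235],GY,8,claw=-1)
E
```

```text
90.68467569077535 -0.23093102424660958
24.400517361182043 0.07734071025530324
53.658112746384674 -0.11997482463428787
[0.4640536  0.22647934]
from [ 0.4521 -0.136   0.1966] to [ 0.453 -0.136  0.235] end err [ 0.04 -0.03  0.02] 1
[{"offset": [0.1, 1.1, -38.4], "twist": [0.004, 0.001, -0.002], "claw": -1}]
from [ 0.4521 -0.136   0.1966] to [0.4640536  0.22647934 0.235     ] end err [ 0.04 -0.05  0.03] 8
[{"offset": [44.7, -7.5, -4.9], "twist": [0.0, 0.0, -0.002], "claw": -1}, {"offset": [44.7, -7.4, -4.8], "twist": [0.001, 0.0, -0.001], "claw": -1}, {"offset": [44.7, -7.3, -4.9], "twist": [0.0, 0.0, -0.002], "claw": -1}, {"offset": [44.8, -7.3, -4.8], "twist": [0.001, 0.0, -0.001], "claw": -1}, {"offset": [44.7, -7.2, -4.9], "twist": [0.0, 0.0, -0.002], "claw": -1}, {"offset": [44.8, -7.1, -4.8], "twist": [0.001, 0.001, -0.001], "claw": -1}, {"offset": [44.8, -7.1, -4.8], "twist": [0.0, -0.0, -0.002], "claw": -1}, {"offset": [44.7, -7.0, -4.8], "twist": [0.001, -0.0, -0.001], "claw": -1}]
```

Call:
apply_moves:
  increments:
    - {"offset": [45,-7.5,-5],"twist": [0,0,-0.002],"claw": -1}
    - {"offset": [45,-7.5,-5],"twist": [0.001,0,-0.001],"claw": -1}
    - {"offset": [45,-7.3,-5],"twist": [0,0,-0.002],"claw": -1}
    - {"offset": [45,-7.3,-5],"twist": [0.001,0,-0.001],"claw": -1}
    - {"offset": [45,-7.2,-5],"twist": [0,0,-0.002],"claw": -1}
    - {"offset": [45,-7.1,-5],"twist": [0.001,0,-0.001],"claw": -1}
    - {"offset": [45,-7,-5],"twist": [0,0,-0.002],"claw": -1}
    - {"offset": [35,-6,-4],"twist": [0,0,0],"claw": -1}
    - {"offset": [0,0,0],"twist": [0,0,0],"claw": -1}
    - {"offset": [0,0,0],"twist": [0,0,0],"claw": -1}

```text
t: 9.18
ee_pos: [0.4624, 0.2292, 0.2265]
tcp_rot: [0.771, 0.637, -0.005, -0.002]
ft_force: [-0.7, -0.4, -1.6]
opening: 0.023
```

```bash
python3 - <<'E'
from h import *
st()
t=fromg(-107,-6.5); plan([t[0],t[1],.15],GY,4,claw=-1)
E
```

```text
t 9.18 pos [462.4 229.2 226.5] yaw -10.85 z [-0.0102 -0.0028 -0.9999] F [-0.71 -0.45 -1.58] M [-0.097  0.082  0.019] op 23.0
from [0.4624 0.2292 0.2265] to [0.4640536  0.22647934 0.15      ] end err [-0.03  0.05  0.01] 4
[{"offset": [-0.5, 0.7, 19.1], "twist": [-0.002, 0.001, -0.001], "claw": -1}, {"offset": [-0.5, 0.7, 19.2], "twist": [-0.003, 0.001, -0.0], "claw": -1}, {"offset": [-0.6, 0.6, 19.1], "twist": [-0.002, 0.001, -0.001], "claw": -1}, {"offset": [-0.5, 0.6, 19.1], "twist": [-0.003, 0.002, -0.001], "claw": -1}]
```

Call:
apply_moves:
  increments:
    - {"offset": [-0.5,0.7,19],"twist": [-0.002,0.001,-0.001],"claw": -1}
    - {"offset": [-0.5,0.7,19],"twist": [-0.003,0.001,0],"claw": -1}
    - {"offset": [-0.5,0.6,19],"twist": [-0.002,0.001,-0.001],"claw": -1}
    - {"offset": [-0.5,0.6,17],"twist": [-0.003,0.002,-0.001],"claw": -1}
    - {"offset": [0,0,0],"twist": [0,0,0],"claw": -1}
    - {"offset": [0,0,0],"twist": [0,0,0],"claw": -1}

```text
t: 9.93
ee_pos: [0.464, 0.2209, 0.1487]
tcp_rot: [0.772, 0.636, -0.001, -0.0]
ft_force: [0.2, -0.3, -1.6]
opening: 0.0229
```

```bash
python3 - <<'E'
from h import *
st()
t=fromg(-107,-6.5); plan([t[0],t[1],.15],GY,1,claw=-1)
E
```

```text
t 9.93 pos [464.  220.9 148.7] yaw -11.01 z [-0.0015 -0.0012 -1.    ] F [ 0.21 -0.31 -1.6 ] M [-0.068  0.058 -0.025] op 22.9
from [0.464  0.2209 0.1487] to [0.4640536  0.22647934 0.15      ] end err [-0.    0.05 -0.01] 1
[{"offset": [5.5, -1.0, -1.3], "twist": [-0.001, 0.001, -0.005], "claw": -1}]
```

Call:
apply_moves:
  increments:
    - {"offset": [5.5,-1,0],"twist": [-0.001,0.001,-0.005],"claw": -1}
    - {"offset": [0,0,3],"twist": [0,0,0],"claw": -1}
    - {"offset": [0,0,2],"twist": [0,0,0],"claw": -1}
    - {"offset": [0,0,1],"twist": [0,0,0],"claw": -1}
    - {"offset": [0,0,0],"twist": [0,0,0],"claw": -1}

```text
t: 10.55
ee_pos: [0.4649, 0.2272, 0.1438]
tcp_rot: [0.77, 0.638, 0.001, 0.0]
ft_force: [0.0, -1.1, -2.4]
opening: 0.0229
```

```bash
python3 - <<'E'
from h import *
st()
E
```

```text
t 10.55 pos [464.9 227.2 143.8] yaw -10.71 z [ 1.8e-03  6.0e-04 -1.0e+00] F [ 0.01 -1.08 -2.41] M [-0.091  0.079 -0.034] op 22.9
```

Call:
apply_moves:
  increments:
    - {"offset": [0,0,1],"twist": [0,0,0],"claw": -1}
    - {"offset": [0,0,1],"twist": [0,0,0],"claw": -1}
    - {"offset": [0,0,1],"twist": [0,0,0],"claw": -1}

```text
t: 10.92
ee_pos: [0.4649, 0.2272, 0.1407]
tcp_rot: [0.77, 0.638, 0.001, 0.0]
ft_force: [1.0, -0.0, -1.6]
opening: 0.0227
```

```bash
python3 - <<'E'
from h import *
st()
E
```

```text
t 10.93 pos [464.9 227.2 140.7] yaw -10.71 z [ 2.e-03  7.e-04 -1.e+00] F [ 1.04 -0.04 -1.6 ] M [-0.013  0.075 -0.014] op 22.7
```

Call:
apply_moves:
  increments:
    - {"offset": [0,0,0.8],"twist": [0,0,0],"claw": -1}
    - {"offset": [0,0,0.8],"twist": [0,0,0],"claw": -1}

```text
t: 11.18
ee_pos: [0.4649, 0.2271, 0.139]
tcp_rot: [0.77, 0.638, 0.001, 0.0]
ft_force: [-0.3, -0.7, -1.7]
opening: 0.0233
```

Call:
apply_moves:
  increments:
    - {"offset": [0,0,0.6],"twist": [0,0,0],"claw": -1}

```text
t: 11.3
ee_pos: [0.4649, 0.2272, 0.1383]
tcp_rot: [0.77, 0.638, 0.001, 0.0]
ft_force: [-0.4, 0.4, -1.7]
opening: 0.023
```

Call:
apply_moves:
  increments:
    - {"offset": [0,0,0.6],"twist": [0,0,0],"claw": -1}

```text
t: 11.42
ee_pos: [0.4649, 0.2272, 0.1377]
tcp_rot: [0.77, 0.638, 0.001, 0.0]
ft_force: [-0.7, -0.4, -0.9]
opening: 0.0233
```

Call:
apply_moves:
  increments:
    - {"offset": [0,0,0.5],"twist": [0,0,0],"claw": -1}

```text
t: 11.55
ee_pos: [0.4649, 0.2272, 0.1372]
tcp_rot: [0.77, 0.638, 0.001, 0.0]
ft_force: [-0.5, 0.3, 0.9]
opening: 0.0227
```

```bash
python3 - <<'E'
from h import *
st()
E
```

```text
t 11.55 pos [464.9 227.2 137.2] yaw -10.72 z [ 1.9e-03  7.0e-04 -1.0e+00] F [-0.53  0.28  0.91] M [-0.054  0.227  0.015] op 22.7
```

```bash
python3 - <<'E'
from h import *
print(tog(observe()['ee_pos']))
t=fromg(-40,-6.5); plan([t[0],t[1],.1485],GY,3,claw=-1)
E
```

```text
[-106.28899452   -5.62850321]
from [0.4649 0.2272 0.1372] to [0.52988866 0.21403968 0.1485    ] end err [0.01 0.04 0.01] 3
[{"offset": [-0.3, 22.1, -3.7], "twist": [0.001, -0.0, -0.0], "claw": -1}, {"offset": [-0.3, 22.1, -3.7], "twist": [0.0, -0.001, -0.0], "claw": -1}, {"offset": [-0.2, 22.1, -3.8], "twist": [0.001, -0.0, -0.0], "claw": -1}]
```

Call:
apply_moves:
  increments:
    - {"offset": [0,0,-6],"twist": [0,0,0],"claw": -1}
    - {"offset": [0,0,-5.5],"twist": [0,0,0],"claw": -1}
    - {"offset": [0,22,0],"twist": [0,0,0],"claw": -1}
    - {"offset": [0,22,0],"twist": [0,0,0],"claw": -1}
    - {"offset": [0,20,0],"twist": [0,0,0],"claw": -1}
    - {"offset": [0,0,0],"twist": [0,0,0],"claw": -1}
    - {"offset": [0,0,0],"twist": [0,0,0],"claw": -1}

```text
t: 12.42
ee_pos: [0.533, 0.2141, 0.1497]
tcp_rot: [0.77, 0.638, 0.001, 0.0]
ft_force: [1.2, -0.1, -1.9]
opening: 0.0229
```

```bash
python3 - <<'E'
from h import *
o=st();print(tog(o['ee_pos']))
t=fromg(-1.9,-6.5); plan([t[0],t[1],.1485],GY,2,claw=-1)
E
```

```text
t 12.43 pos [533.  214.1 149.7] yaw -10.76 z [ 2.3e-03  7.0e-04 -1.0e+00] F [ 1.21 -0.09 -1.92] M [-0.074  0.107 -0.01 ] op 22.9
[-36.90648579  -5.85587409]
from [0.533  0.2141 0.1497] to [0.5673262  0.20696578 0.1485    ] end err [-0.    0.02 -0.05] 2
[{"offset": [-0.3, 17.5, 0.6], "twist": [0.001, -0.001, -0.001], "claw": -1}, {"offset": [-0.3, 17.5, 0.7], "twist": [0.001, -0.0, -0.0], "claw": -1}]
```

Call:
apply_moves:
  increments:
    - {"offset": [-0.3,17,0.5],"twist": [0.001,-0.001,-0.001],"claw": -1}
    - {"offset": [-0.3,16,0.5],"twist": [0.001,0,0],"claw": -1}
    - {"offset": [0,0,0],"twist": [0,0,0],"claw": -1}
    - {"offset": [0,0,0],"twist": [0,0,0],"claw": -1}

```text
t: 12.92
ee_pos: [0.5672, 0.207, 0.1485]
tcp_rot: [0.77, 0.638, -0.0, -0.0]
ft_force: [-0.1, 0.3, -0.8]
opening: 0.0231
```

```bash
python3 - <<'E'
from h import *
o=st();print(tog(o['ee_pos']))
t=fromg(-1.9,-6.5); plan([t[0],t[1],.147],GY,1,claw=-1)
for n in ['wrist','side','top']:
    p=read_camera(n); np.savez(n+'5.npz',**{k:p[k] for k in ['color','range_z','mtx','world_from_camera']})
    if n=='wrist': save(p,'w5',1.5)
    elif n=='side': cv2.imwrite('pics/s5.png',cv2.resize(p['color'][190:310,180:340,::-1],None,fx=5,fy=5,interpolation=cv2.INTER_CUBIC))
E
```

```text
t 12.93 pos [567.2 207.  148.5] yaw -10.68 z [-4.e-04 -0.e+00 -1.e+00] F [-0.09  0.3  -0.77] M [-0.127  0.092  0.028] op 23.1
[-2.01354033 -6.52175707]
from [0.5672 0.207  0.1485] to [0.5673262  0.20696578 0.147     ] end err [-0.02 -0.02 -0.03] 1
[{"offset": [0.0, 0.1, 1.5], "twist": [-0.0, 0.0, 0.0], "claw": -1}]
```

View pics/w5.png

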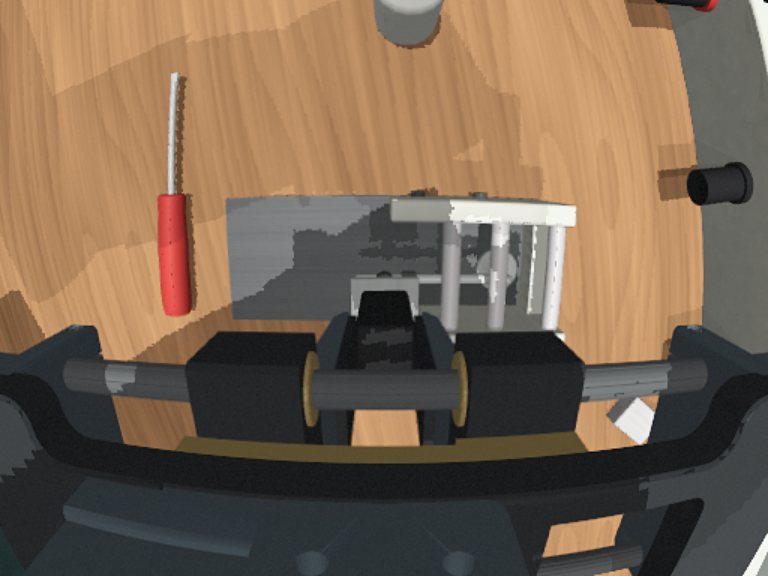

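View pics/s5.png

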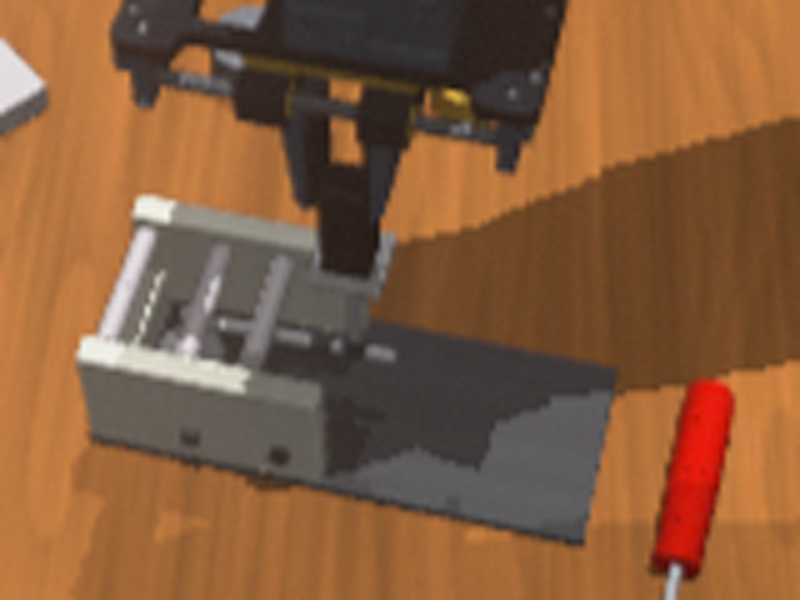

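Call:
apply_moves:
  increments:
    - {"offset": [0,0,2.3],"twist": [0,0,0],"claw": -1}
    - {"offset": [0,0,1],"twist": [0,0,0],"claw": -1}

```text
t: 13.32
ee_pos: [0.5666, 0.2072, 0.1453]
tcp_rot: [0.77, 0.638, 0.0, -0.0]
ft_force: [-0.7, -0.5, -1.9]
opening: 0.0233
```

Call:
apply_moves:
  increments:
    - {"offset": [0,0,1],"twist": [0,0,0],"claw": -1}

```text
t: 13.45
ee_pos: [0.5665, 0.2073, 0.1442]
tcp_rot: [0.77, 0.639, -0.0, -0.0]
ft_force: [0.3, 0.3, -2.2]
opening: 0.0232
```

Call:
apply_moves:
  increments:
    - {"offset": [0,0,0.7],"twist": [0,0,0],"claw": -1}

```text
t: 13.58
ee_pos: [0.5665, 0.2073, 0.1434]
tcp_rot: [0.77, 0.639, -0.0, -0.0]
ft_force: [1.3, 0.2, -1.5]
opening: 0.023
```

```bash
python3 - <<'E'
from h import *
o=st();print(tog(o['ee_pos']))
E
```

```text
t 13.57 pos [566.5 207.3 143.4] yaw -10.64 z [-2.e-04  1.e-04 -1.e+00] F [ 1.33  0.21 -1.48] M [-0.103  0.059 -0.033] op 23.0
[-2.80046987 -6.32035656]
```

Call:
apply_moves:
  increments:
    - {"offset": [0,0.5,0.7],"twist": [0,0,0],"claw": -1}

```text
t: 13.7
ee_pos: [0.567, 0.2072, 0.1427]
tcp_rot: [0.77, 0.639, -0.0, -0.0]
ft_force: [-0.1, -0.9, -1.7]
opening: 0.0231
```

Call:
apply_moves:
  increments:
    - {"offset": [0,0,0.6],"twist": [0,0,0],"claw": -1}

```text
t: 13.82
ee_pos: [0.567, 0.2072, 0.142]
tcp_rot: [0.77, 0.639, -0.0, -0.0]
ft_force: [-0.3, -1.5, -1.4]
opening: 0.0229
```

```bash
python3 - <<'E'
from h import *
o=st();print(tog(o['ee_pos']))
E
```

```text
t 13.82 pos [567.  207.2 142. ] yaw -10.63 z [-1.e-04  1.e-04 -1.e+00] F [-0.32 -1.54 -1.41] M [-0.069  0.09  -0.075] op 22.9
[-2.22503744 -6.30846643]
```

Call:
apply_moves:
  increments:
    - {"offset": [0,0,0.6],"twist": [0,0,0],"claw": -1}

```text
t: 13.95
ee_pos: [0.567, 0.2072, 0.1414]
tcp_rot: [0.77, 0.639, -0.0, -0.0]
ft_force: [0.5, 0.5, -0.3]
opening: 0.0231
```

Call:
apply_moves:
  increments:
    - {"offset": [0,0,0.6],"twist": [0,0,0],"claw": -1}

```text
t: 14.08
ee_pos: [0.5671, 0.2072, 0.1408]
tcp_rot: [0.77, 0.639, -0.0, -0.0]
ft_force: [0.3, -0.7, -2.3]
opening: 0.0226
```

Call:
apply_moves:
  increments:
    - {"offset": [0,0,0.6],"twist": [0,0,0],"claw": -1}

```text
t: 14.2
ee_pos: [0.5671, 0.2072, 0.1401]
tcp_rot: [0.77, 0.639, -0.0, -0.0]
ft_force: [-1.1, -0.2, -1.3]
opening: 0.0234
```

```bash
python3 - <<'E'
from h import *
o=st();print(tog(o['ee_pos']))
E
```

```text
t 14.2 pos [567.1 207.2 140.1] yaw -10.64 z [-1.e-04  1.e-04 -1.e+00] F [-1.1  -0.15 -1.27] M [-0.035  0.084  0.016] op 23.4
[-2.20093959 -6.33002575]
```

Call:
apply_moves:
  increments:
    - {"offset": [0,0,0.7],"twist": [0,0,0],"claw": -1}
    - {"offset": [0,0,0.7],"twist": [0,0,0],"claw": -1}

```text
t: 14.45
ee_pos: [0.567, 0.2072, 0.1386]
tcp_rot: [0.77, 0.639, -0.0, -0.0]
ft_force: [-1.0, -0.5, -0.9]
opening: 0.0232
```

Call:
apply_moves:
  increments:
    - {"offset": [0,-3,0.3],"twist": [0,0,0],"claw": -1}
    - {"offset": [0,-4,0],"twist": [0,0,0],"claw": -1}
    - {"offset": [0,-4,0],"twist": [0,0,0],"claw": -1}

```text
t: 14.82
ee_pos: [0.5559, 0.2093, 0.1384]
tcp_rot: [0.77, 0.639, 0.0, 0.0]
ft_force: [0.7, 0.3, -1.5]
opening: 0.0228
```

```bash
python3 - <<'E'
from h import *
o=st();print(tog(o['ee_pos']))
t=fromg(-60,-6.5); plan([t[0],t[1],.1383],GY,5,claw=-1)
p=read_camera('wrist'); cv2.imwrite('pics/w6.png',cv2.resize(p['color'][110:250,150:400,::-1],None,fx=3.2,fy=3.2,interpolation=cv2.INTER_CUBIC))
E
```

```text
t 14.82 pos [555.9 209.3 138.4] yaw -10.64 z [ 5.e-04  1.e-04 -1.e+00] F [ 0.7   0.32 -1.53] M [-0.084 -0.068 -0.039] op 22.8
[-13.55619644  -6.27699999]
from [0.5559 0.2093 0.1384] to [0.5102364  0.21775301 0.1383    ] end err [ 0.04 -0.02  0.05] 5
[{"offset": [-0.0, -9.3, 0.0], "twist": [0.0, -0.0, 0.0], "claw": -1}, {"offset": [-0.1, -9.3, 0.0], "twist": [0.0, -0.0, 0.0], "claw": -1}, {"offset": [-0.0, -9.3, 0.0], "twist": [0.0, -0.0, 0.001], "claw": -1}, {"offset": [-0.0, -9.3, 0.0], "twist": [0.0, -0.0, -0.0], "claw": -1}, {"offset": [-0.1, -9.2, 0.0], "twist": [0.0, -0.0, 0.0], "claw": -1}]
```

View pics/w6.png

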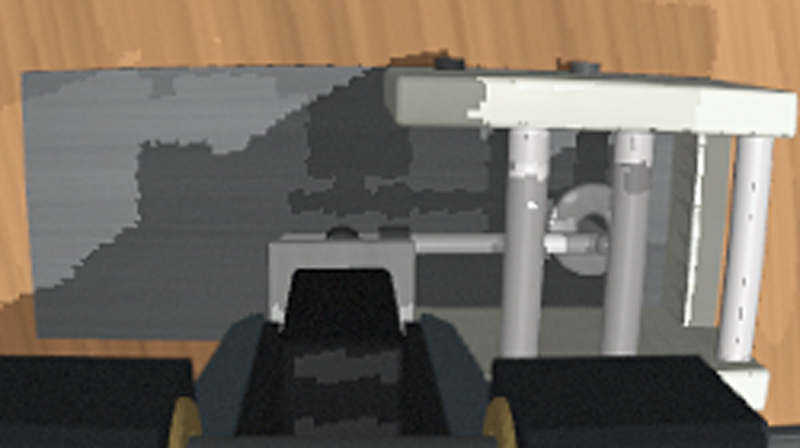

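Call:
apply_moves:
  increments:
    - {"offset": [0,-8,0],"twist": [0,0,0],"claw": -1}
    - {"offset": [0,-9,0],"twist": [0,0,0],"claw": -1}
    - {"offset": [0,-9,0],"twist": [0,0,0],"claw": -1}
    - {"offset": [0,-9,0],"twist": [0,0,0],"claw": -1}
    - {"offset": [0,-9,0],"twist": [0,0,0],"claw": -1}
    - {"offset": [0,-5,0],"twist": [0,0,0],"claw": -1}

```text
t: 15.62
ee_pos: [0.5036, 0.2191, 0.1384]
tcp_rot: [0.77, 0.639, 0.0, 0.0]
ft_force: [0.1, -0.3, -1.2]
opening: 0.0227
```

```bash
python3 - <<'E'
from h import *
o=st();print(tog(o['ee_pos']))
t=fromg(-145,-6.5); plan([t[0],t[1],.1383],GY,8,claw=-1)
p=read_camera('wrist'); cv2.imwrite('pics/w7.png',cv2.resize(p['color'][110:250,150:400,::-1],None,fx=3.2,fy=3.2,interpolation=cv2.INTER_CUBIC))
E
```

```text
t 15.62 pos [503.6 219.1 138.4] yaw -10.62 z [ 3.e-04  1.e-04 -1.e+00] F [ 0.13 -0.31 -1.22] M [-0.061 -0.132  0.048] op 22.7
[-66.7795917   -6.40916114]
from [0.5036 0.2191 0.1384] to [0.42671431 0.23353468 0.1383    ] end err [0.03 0.03 0.01] 8
[{"offset": [0.0, -9.8, 0.0], "twist": [0.0, -0.0, 0.0], "claw": -1}, {"offset": [0.0, -9.8, 0.0], "twist": [0.0, -0.0, 0.0], "claw": -1}, {"offset": [0.0, -9.7, 0.0], "twist": [0.0, -0.0, 0.001], "claw": -1}, {"offset": [-0.0, -9.8, 0.1], "twist": [0.0, -0.0, -0.0], "claw": -1}, {"offset": [-0.0, -9.8, -0.0], "twist": [0.0, -0.0, -0.0], "claw": -1}, {"offset": [-0.0, -9.8, -0.0], "twist": [0.0, -0.0, 0.0], "claw": -1}, {"offset": [-0.0, -9.7, -0.0], "twist": [0.0, -0.0, 0.0], "claw": -1}, {"offset": [-0.0, -9.8, 0.0], "twist": [0.0, -0.0, 0.0], "claw": -1}]
```

View pics/w7.png

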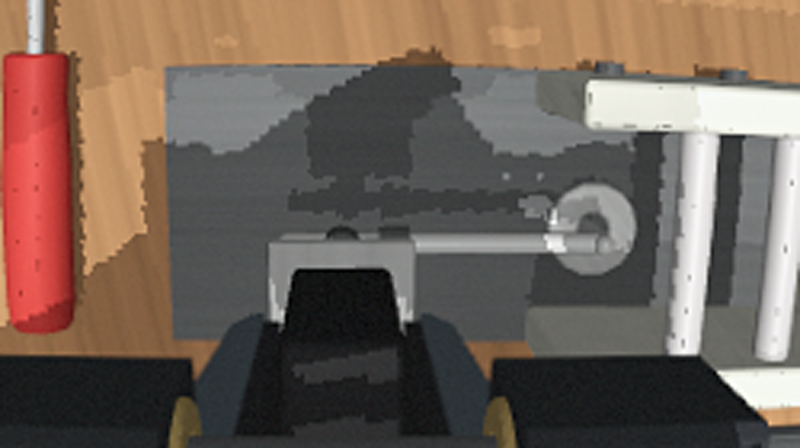

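Ring is hooked and at the mouth (around (592,228) in the crop). Keep drawing.

Call:
apply_moves:
  increments:
    - {"offset": [0,-9,0],"twist": [0,0,0],"claw": -1}
    - {"offset": [0,-9,0],"twist": [0,0,0],"claw": -1}
    - {"offset": [0,-9,0],"twist": [0,0,0],"claw": -1}
    - {"offset": [0,-9,0],"twist": [0,0,0],"claw": -1}
    - {"offset": [0,-9,0],"twist": [0,0,0],"claw": -1}
    - {"offset": [0,-9,0],"twist": [0,0,0],"claw": -1}
    - {"offset": [0,-9,0],"twist": [0,0,0],"claw": -1}
    - {"offset": [0,-6,0],"twist": [0,0,0],"claw": -1}
    - {"offset": [0,1,0],"twist": [0,0,0],"claw": -1}
    - {"offset": [0,0,0],"twist": [0,0,0],"claw": -1}

```text
t: 16.92
ee_pos: [0.4315, 0.2326, 0.1385]
tcp_rot: [0.769, 0.639, 0.0, -0.0]
ft_force: [-0.2, 0.7, -1.9]
opening: 0.0228
```

```bash
python3 - <<'E'
from h import *
o=st();print(tog(o['ee_pos']))
p=read_camera('wrist'); cv2.imwrite('pics/w8.png',cv2.resize(p['color'][110:250,150:400,::-1],None,fx=3.2,fy=3.2,interpolation=cv2.INTER_CUBIC))
E
```

```text
t 16.93 pos [431.5 232.6 138.5] yaw -10.61 z [-1.e-04  2.e-04 -1.e+00] F [-0.23  0.71 -1.9 ] M [-0.107  0.095  0.03 ] op 22.8
[-140.0812308    -6.50611528]
```

View pics/w8.png

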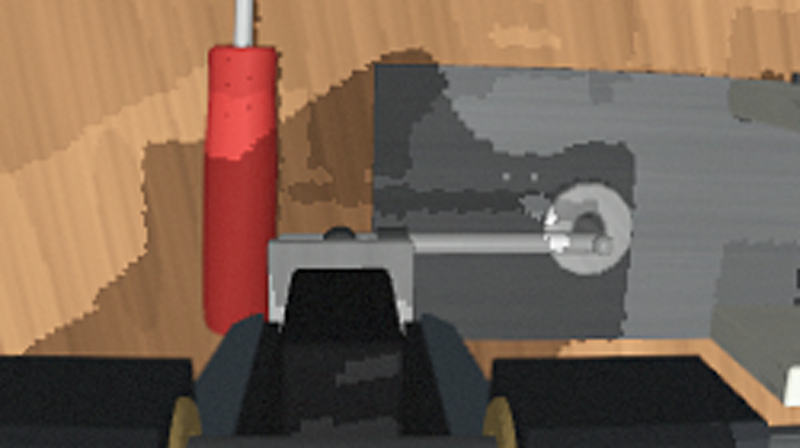

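Call:
apply_moves:
  increments:
    - {"offset": [0,1.3,0],"twist": [0,0,0],"claw": -1}
    - {"offset": [0,0,-2],"twist": [0,0,0],"claw": -1}
    - {"offset": [0,0,-4],"twist": [0,0,0],"claw": -1}
    - {"offset": [0,0,-10],"twist": [0,0,0],"claw": -1}
    - {"offset": [0,0,-30],"twist": [0,0,0],"claw": -1}
    - {"offset": [0,0,-40],"twist": [0,0,0],"claw": -1}
    - {"offset": [0,0,0],"twist": [0,0,0],"claw": -1}

```text
t: 17.85
ee_pos: [0.4334, 0.2322, 0.229]
tcp_rot: [0.77, 0.638, 0.0, -0.0]
ft_force: [0.1, 0.1, -2.0]
opening: 0.0225
```

```bash
python3 - <<'E'
from h import *
o=st();print(tog(o['ee_pos']))
p=read_camera('wrist'); cv2.imwrite('pics/w9.png',cv2.resize(p['color'][60:250,100:400,::-1],None,fx=2.6,fy=2.6,interpolation=cv2.INTER_CUBIC))
W=wpts(p);G=tog(W);c=p['color'].astype(int)
m=(G[...,0]>-110)&(G[...,0]<-10)&(abs(G[...,1])<40)&(W[...,2]>.009)&(W[...,2]<.02)&(p['range_z']>0)
g=G[m].astype(np.float32); print(len(g),cv2.minEnclosingCircle(g),np.median(W[m][:,2]))
plan([.453,-.136,.2],-11.3,8,claw=-1)
E
```

```text
t 17.85 pos [433.4 232.2 229. ] yaw -10.64 z [ 2.e-04  3.e-04 -1.e+00] F [ 0.08  0.08 -2.  ] M [-0.115  0.052 -0.032] op 22.5
[-138.15170695   -6.56303859]
348 ((-52.631412506103516, -5.400249004364014), 17.00631332397461) 0.011089224905250106
from [0.4325 0.2318 0.2273] to [ 0.453 -0.136  0.2  ] end err [-0.01 -0.01 -0.01] 8
[{"offset": [-44.7, 11.0, 3.4], "twist": [-0.0, 0.0, 0.001], "claw": -1}, {"offset": [-44.7, 11.1, 3.5], "twist": [-0.0, 0.0, 0.002], "claw": -1}, {"offset": [-44.7, 11.1, 3.4], "twist": [-0.001, 0.0, 0.001], "claw": -1}, {"offset": [-44.6, 11.2, 3.5], "twist": [0.0, 0.001, 0.002], "claw": -1}, {"offset": [-44.7, 11.3, 3.4], "twist": [-0.0, -0.0, 0.001], "claw": -1}, {"offset": [-44.6, 11.3, 3.4], "twist": [-0.0, -0.0, 0.002], "claw": -1}, {"offset": [-44.6, 11.4, 3.4], "twist": [-0.001, 0.0, 0.001], "claw": -1}, {"offset": [-44.6, 11.5, 3.4], "twist": [0.0, 0.0, 0.001], "claw": -1}]
```

View pics/w9.png

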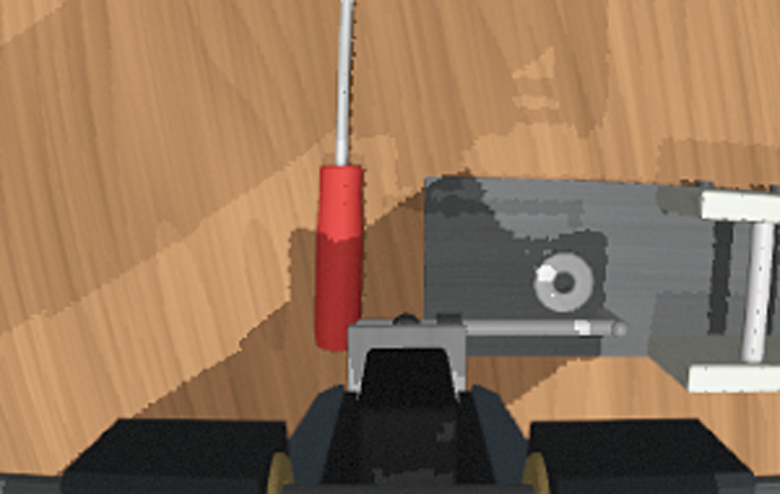

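Call:
apply_moves:
  increments:
    - {"offset": [-45,11,0],"twist": [0,0,0.001],"claw": -1}
    - {"offset": [-45,11,0],"twist": [0,0,0.002],"claw": -1}
    - {"offset": [-45,11,0],"twist": [0,0,0.001],"claw": -1}
    - {"offset": [-45,11,0],"twist": [0,0,0.002],"claw": -1}
    - {"offset": [-45,11,5],"twist": [0,0,0.001],"claw": -1}
    - {"offset": [-44,11,8],"twist": [0,0,0.002],"claw": -1}
    - {"offset": [-44,11,8],"twist": [0,0,0.001],"claw": -1}
    - {"offset": [-30,9,6],"twist": [0,0,0],"claw": -1}
    - {"offset": [0,0,0],"twist": [0,0,0],"claw": -1}
    - {"offset": [0,0,0],"twist": [0,0,0],"claw": -1}

```text
t: 19.15
ee_pos: [0.4458, -0.1314, 0.1903]
tcp_rot: [0.772, 0.635, -0.005, -0.005]
ft_force: [-0.5, 0.1, -1.7]
opening: 0.0232
```

```bash
python3 - <<'E'
from h import *
o=st()
plan([.4526,-.1362,.1555],-11.3,3,claw=-1)
E
```

```text
t 19.15 pos [ 445.8 -131.4  190.3] yaw -11.16 z [-1.470e-02  8.000e-04 -9.999e-01] F [-0.49  0.14 -1.67] M [-0.068  0.016  0.018] op 23.2
from [ 0.4458 -0.1314  0.1903] to [ 0.4526 -0.1362  0.1555] end err [ 0.01 -0.04  0.  ] 3
[{"offset": [-1.1, 2.7, 11.6], "twist": [-0.005, 0.001, 0.001], "claw": -1}, {"offset": [-1.1, 2.7, 11.5], "twist": [-0.005, 0.0, 0.001], "claw": -1}, {"offset": [-1.2, 2.6, 11.6], "twist": [-0.005, 0.001, 0.0], "claw": -1}]
```

Call:
apply_moves:
  increments:
    - {"offset": [-1.1,2.7,11.5],"twist": [-0.005,0.001,0.001],"claw": -1}
    - {"offset": [-1.1,2.7,11.5],"twist": [-0.005,0,0.001],"claw": -1}
    - {"offset": [-1.1,2.6,11.5],"twist": [-0.005,0.001,0],"claw": -1}
    - {"offset": [0,0,0],"twist": [0,0,0],"claw": -1}

```text
t: 19.65
ee_pos: [0.4525, -0.1343, 0.1524]
tcp_rot: [0.772, 0.635, 0.0, -0.0]
ft_force: [0.9, 0.7, -1.9]
opening: 0.0228
```

```bash
python3 - <<'E'
from h import *
o=st()
d=np.array([np.cos(np.radians(-11.3)),np.sin(np.radians(-11.3))]); q=o['ee_pos'][:2]-np.array([.600,-.1656]); print('along',q@d*1000,'lat',q@np.array([-d[1],d[0]])*1000)
t=np.array([.6,-.1656])-d*.06
plan([t[0],t[1],.155],-11.4,4,claw=-1)
E
```

```text
t 19.65 pos [ 452.5 -134.3  152.4] yaw -11.12 z [ 3.e-04  3.e-04 -1.e+00] F [ 0.88  0.69 -1.86] M [-0.104  0.08  -0.015] op 22.8
along -150.74630774138095 lat 1.824437451204051
from [ 0.4525 -0.1343  0.1524] to [ 0.54116312 -0.15384323  0.155     ] end err [-0.05 -0.04  0.04] 4
[{"offset": [-0.5, 22.7, -0.6], "twist": [0.0, -0.0, 0.001], "claw": -1}, {"offset": [-0.5, 22.7, -0.7], "twist": [0.0, -0.0, 0.001], "claw": -1}, {"offset": [-0.5, 22.7, -0.6], "twist": [0.0, -0.0, 0.002], "claw": -1}, {"offset": [-0.5, 22.6, -0.7], "twist": [0.0, -0.0, 0.001], "claw": -1}]
```

Call:
apply_moves:
  increments:
    - {"offset": [-0.5,22,-0.7],"twist": [0,0,0.001],"claw": -1}
    - {"offset": [-0.5,22,-0.7],"twist": [0,0,0.001],"claw": -1}
    - {"offset": [-0.5,22,-0.7],"twist": [0,0,0.002],"claw": -1}
    - {"offset": [-0.5,20,-0.6],"twist": [0,0,0.001],"claw": -1}
    - {"offset": [0,0,0],"twist": [0,0,0],"claw": -1}

```text
t: 20.27
ee_pos: [0.5392, -0.1531, 0.1554]
tcp_rot: [0.774, 0.634, 0.0, 0.0]
ft_force: [-0.2, 0.4, -1.3]
opening: 0.023
```

```bash
python3 - <<'E'
from h import *
o=st()
plan([.6,-.1656,.155],-11.4,4,claw=-1)
p=read_camera('wrist'); cv2.imwrite('pics/w10.png',cv2.resize(p['color'][100:260,200:420,::-1],None,fx=3.6,fy=3.6,interpolation=cv2.INTER_CUBIC))
E
```

```text
t 20.27 pos [ 539.2 -153.1  155.4] yaw -11.38 z [ 4.e-04  3.e-04 -1.e+00] F [-0.24  0.36 -1.32] M [-0.043  0.135 -0.021] op 23.0
from [ 0.5392 -0.1531  0.1554] to [ 0.6    -0.1656  0.155 ] end err [-0.05  0.    0.02] 4
[{"offset": [-0.1, 15.5, 0.1], "twist": [0.0, -0.0, 0.0], "claw": -1}, {"offset": [-0.0, 15.5, 0.1], "twist": [0.0, -0.0, 0.0], "claw": -1}, {"offset": [-0.1, 15.5, 0.1], "twist": [0.0, -0.0, 0.0], "claw": -1}, {"offset": [-0.1, 15.5, 0.1], "twist": [0.0, -0.0, 0.0], "claw": -1}]
```

View pics/w10.png

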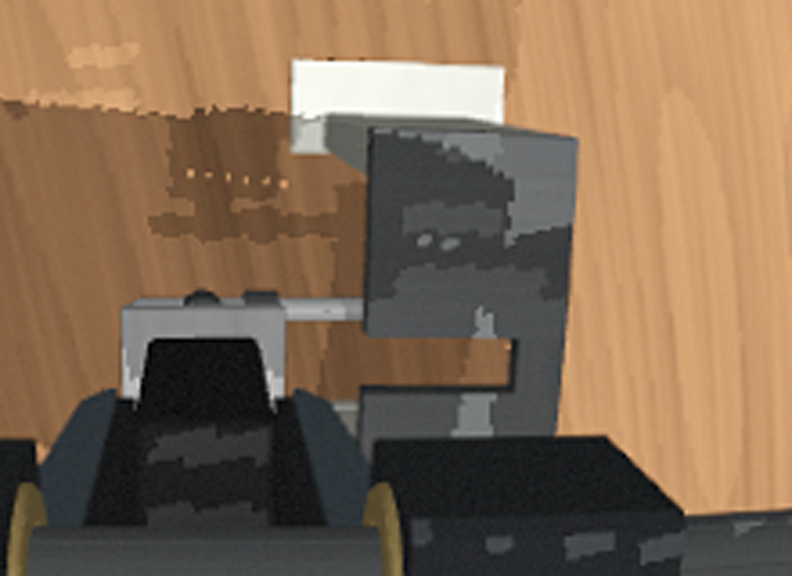

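Arm is under the plate, in line with the slot; slide in.

Call:
apply_moves:
  increments:
    - {"offset": [-0.1,15.5,0],"twist": [0,0,0],"claw": -1}
    - {"offset": [0,15.5,0],"twist": [0,0,0],"claw": -1}
    - {"offset": [-0.1,15.5,0],"twist": [0,0,0],"claw": -1}
    - {"offset": [0,14,0],"twist": [0,0,0],"claw": -1}
    - {"offset": [0,0,0],"twist": [0,0,0],"claw": -1}

```text
t: 20.95
ee_pos: [0.601, -0.1656, 0.1552]
tcp_rot: [0.774, 0.634, 0.0, -0.0]
ft_force: [-0.0, 0.4, -1.6]
opening: 0.0231
```

```bash
python3 - <<'E'
from h import *
o=st()
plan([.6,-.1656,.143],-11.4,2,claw=-1)
E
```

```text
t 20.95 pos [ 601.  -165.6  155.2] yaw -11.38 z [-3.e-04  5.e-04 -1.e+00] F [-0.03  0.38 -1.63] M [-0.058  0.126 -0.011] op 23.1
from [ 0.601  -0.1656  0.1552] to [ 0.6    -0.1656  0.143 ] end err [ 0.03 -0.    0.  ] 2
[{"offset": [-0.1, -0.5, 6.1], "twist": [-0.0, -0.0, 0.0], "claw": -1}, {"offset": [-0.1, -0.5, 6.1], "twist": [-0.0, -0.0, 0.0], "claw": -1}]
```

Call:
apply_moves:
  increments:
    - {"offset": [-0.1,-0.5,5],"twist": [0,0,0],"claw": -1}
    - {"offset": [-0.1,-0.5,5],"twist": [0,0,0],"claw": -1}
    - {"offset": [0,0,1.5],"twist": [0,0,0],"claw": -1}
    - {"offset": [0,0,0],"twist": [0,0,0],"claw": -1}

```text
t: 21.45
ee_pos: [0.5986, -0.1652, 0.1423]
tcp_rot: [0.774, 0.633, -0.0, -0.001]
ft_force: [0.9, -0.3, -2.4]
opening: 0.023
```

Call:
apply_moves:
  increments:
    - {"offset": [0,0,0.8],"twist": [0,0,0],"claw": -1}

```text
t: 21.58
ee_pos: [0.5986, -0.1652, 0.1416]
tcp_rot: [0.774, 0.633, -0.0, -0.001]
ft_force: [-2.2, 0.9, 5.1]
opening: 0.0227
```

Call:
apply_moves:
  increments:
    - {"offset": [0,0,0.6],"twist": [0,0,0],"claw": -1}

```text
t: 21.7
ee_pos: [0.5988, -0.1653, 0.1416]
tcp_rot: [0.774, 0.633, -0.0, -0.001]
ft_force: [-3.6, 0.9, 8.9]
opening: 0.0229
```

Call:
apply_moves:
  increments:
    - {"offset": [0,0,-0.4],"twist": [0,0,0],"claw": -1}
    - {"offset": [0,0,0],"twist": [0,0,0],"claw": -0.3}
    - {"offset": [0,0,0],"twist": [0,0,0],"claw": 0.2}
    - {"offset": [0,0,0],"twist": [0,0,0],"claw": 1}
    - {"offset": [0,0,0],"twist": [0,0,0],"claw": 1}
    - {"offset": [0,0,0],"twist": [0,0,0],"claw": 1}

```text
t: 22.45
ee_pos: [0.5993, -0.1655, 0.1425]
tcp_rot: [0.774, 0.633, 0.0, -0.0]
ft_force: [0.8, 0.1, -0.3]
opening: 0.0689
```

```bash
python3 - <<'E'
from h import *
o=st()
p=read_camera('wrist'); save(p,'w11',1.5)
E
```

```text
t 22.45 pos [ 599.3 -165.5  142.5] yaw -11.38 z [-1.e-04  4.e-04 -1.e+00] F [ 0.82  0.14 -0.28] M [-0.071  0.047 -0.026] op 68.9
```

View pics/w11.png

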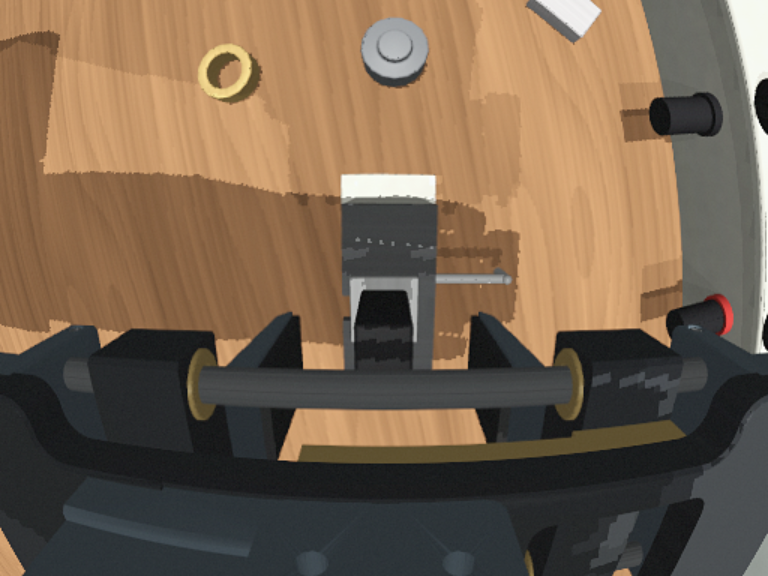

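Released and hanging; rise straight up and away.

Call:
apply_moves:
  increments:
    - {"offset": [0,0,0],"twist": [0,0,0],"claw": 1}
    - {"offset": [0,0,-20],"twist": [0,0,0],"claw": 1}
    - {"offset": [0,0,-40],"twist": [0,0,0],"claw": 1}
    - {"offset": [0,0,-40],"twist": [0,0,0],"claw": 1}
    - {"offset": [0,0,-40],"twist": [0,0,0],"claw": 1}
    - {"offset": [-20,-40,-10],"twist": [0,0,0],"claw": 1}
    - {"offset": [-20,-40,0],"twist": [0,0,0],"claw": 1}
    - {"offset": [0,0,0],"twist": [0,0,0],"claw": 1}
    - {"offset": [0,0,0],"twist": [0,0,0],"claw": 1}

```text
t: 23.62
ee_pos: [0.5122, -0.1898, 0.3082]
tcp_rot: [0.774, 0.634, 0.002, 0.004]
ft_force: [0.0, -0.2, -0.1]
opening: 0.0911
```

```bash
python3 - <<'E'
from h import *
o=st()
p=read_camera('side'); save(p,'s12',1.5); W=pts(p)
q=read_camera('top'); save(q,'t12',1.5); W2=pts(q)
for n,w,d in [('side',W,p),('top',W2,q)]:
    G=tog(w); m=(G[...,0]>-110)&(G[...,0]<-10)&(abs(G[...,1])<40)&(w[...,2]>.0095)&(w[...,2]<.02)&(d['color'].min(-1)>120)
    g=G[m].astype(np.float32); print(n,len(g),cv2.minEnclosingCircle(g) if len(g) else '')
    b=(abs(w[...,0]-.6)<.05)&(abs(w[...,1]+.165)<.05)&(abs(w[...,2]-.175)<.006); print('griptop',np.median(w[b],0))
E
```

```text
t 23.62 pos [ 512.2 -189.8  308.2] yaw -11.35 z [ 0.0078 -0.0029 -1.    ] F [ 0.01 -0.2  -0.05] M [-0.136  0.074  0.005] op 91.1
side 100 ((-52.681156158447266, -5.353879928588867), 17.140880584716797)
griptop [ 0.59773626 -0.16259503  0.17274509]
top 83 ((-50.17843246459961, -6.772340774536133), 16.83172035217285)
griptop [ 0.60041723 -0.16482903  0.17167687]
```

View pics/s12.png

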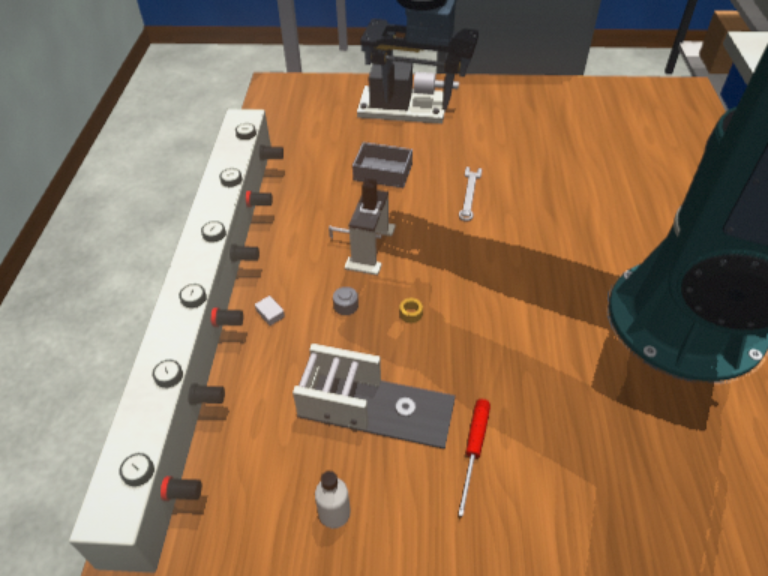

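View pics/t12.png

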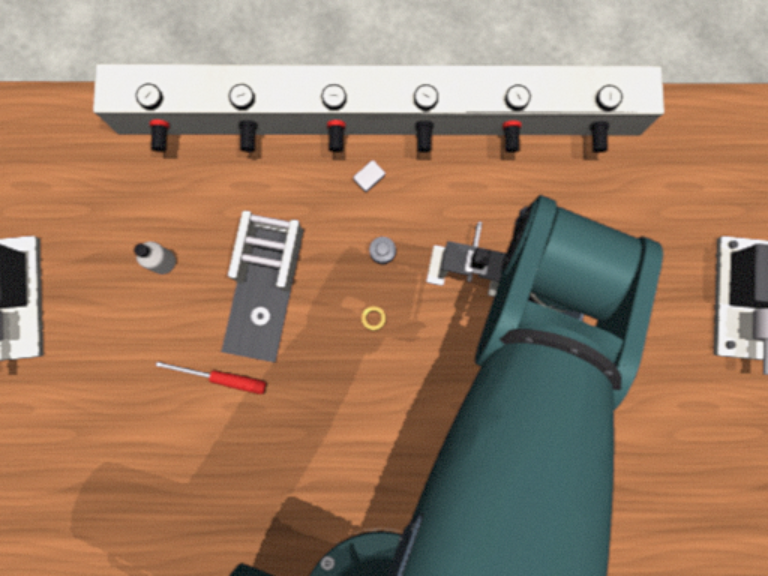

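```bash
python3 -c "
from h import *
st(); print(order.close_job())"
```

```text
t 23.73 pos [ 512.4 -189.6  307.5] yaw -11.33 z [ 0.007  -0.0026 -1.    ] F [ 0.    0.78 -1.12] M [-0.067  0.035  0.039] op 91.0
the job is handed in; nothing more can be done
None
```

The job is done and handed in at about 24 s. The ring lies flat on the landing in front of the gap, and the hook rod hangs back in the bracket slot.

- **Ring:** I took the rod off the bracket, touched the nib lightly on the landing plate to get its height, then lowered it into the ring's hole. It went in with no clear contact force, and I drew the ring out along the plate. The wrist and side cameras put the ring's centre 53 mm in front of the mouth, and the top camera put it at 50 mm. That difference is within their calibration.
- **Forces:** The readings taken between moves while the nib was on the plate or in the ring showed no contact above about 3 N. Seating the collar on the bracket gave about 11 N for a moment, on the bracket and not on the ring or guard.
- **Rod:** When I lowered it back, the collar touched at the same height as before (141.6 mm against 141.5 mm). After release, the top camera shows the grip within about 1 mm of where it started and the side camera within about 3 mm.
- **Everything else:** The other objects look unmoved in the final top and side pictures. Part of the right side is hidden by the arm in the top view, but the side view shows it. The gripper is open and clear, touching nothing. No check failed.

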